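Change the dicer over to slicing and hang up the dicing cassettes

ROBOT

A 6-joint arm with a two-finger parallel gripper is mounted at the origin on the work surface. World frame = base frame: x ahead of the robot, y to its left, z up, the work surface at z = 0. Lengths are in m, angles in rad, forces in N, time in s.
With the tool pointing down it reaches from about 0.3 to 0.775 m from the base axis. Payload 14.6 kg.
Tool frame: the origin (TCP) lies between the finger pads; the fingertips stand 14 mm ahead of it and the grasp point (between the pads) lies 5 mm behind it; z points along the fingers, y is the line along which they close (so a half turn about z gives the same grasp; the last joint's range is limited). The gripper opens to 85 mm and grips with 20 to 120 N. Pads are 22 mm wide; open, the fingers measure 114 mm over their backs; the gripper's body (76 mm by 85 mm) begins 54 mm behind the grasp point. The pads swing forward as they close: fully open they stand 13 mm farther back than shut.
Start: joints at [1.074, 0.3, 1.521, -0, 1.321, -0.067], TCP at [0.229, 0.5, 0.217] pointing down, gripper open.
Joint ranges: [-3.03, 3.03], [-0.79, 2.21], [0.23, 2.52], [-1.04, 4.18], [0, 3.07], [-2.55, 2.55]. Speed limits (rad/s): [2.22, 2.22, 2.57, 3.14, 3.14, 3.14].

INTERFACE

Orientations are given as a unit quaternion [x, y, z, w].
In Python, from cell import env, camera gives the robot as it stands.
- The arm moves only by the shell command python3 -m crank 'ROWS' [FORCE]. ROWS is JSON, a list that holds one entry, the list of rows, each a list of 7 numbers: the turn, a rotation vector about the world's x, y, z in rad, then the shift along the world's x, y, z in m, then the closure, from -1 (fully open) to 1 (shut). A call has 1 to 5 rows; each row shifts and turns the commanded pose from where the row before left it; what a row does not reach is not made up. A row lasts 1/10 s, in which the tool goes at most 50 mm and 8.59 degrees, less where a joint would pass 70% of its speed; a pose out of reach is approached as far as the arm can. A call is refused whole if a number of a shift passes 0.05 or a number of a turn 0.15, either way. A call with a gripper value outside its range is refused whole. The fingers move at their own pace and stop on an object; FORCE is the grip in N (left out, the last holds). Time passes only in rows, so rows that do not move let the fingers close. It gives the time, the measured TCP pose, the force, the opening and the grip force at its end, in the units of the state.
- env.observe(): the state, without advancing time (a new reading comes with each control period).
- camera(name): name is "scene" or "top" or "wrist"; returns a dict with "frame" (420x560x3 uint8, blue, green, red), "fx", "fy", "cx", "cy" (pixels), "position" and "rotation" of the camera in the world. Camera axes: x right, y down, z forward; pixel columns grow to the right and rows downward; lengths in m; the calibration is good to about 2 mm. A picture is of the moment at which its call begins. There is no depth.
- env.sign_off(): hands the job in; it is judged then, once.
The state is a dict: "t": time; "joint_positions": joint angles; "joint_velocities": joint speeds; "joint_torque": joint torques, N m; "ee_pos": TCP position; "eef_rot": TCP orientation; "force": force on the tool from outside, world axes, zero at the start; "ft_torque": the same for the moment, N m; "finger_gap": finger opening in m; "grip_force": force on a finger pad.
Only numpy, scipy, OpenCV 4.12 (cv2) and the standard library are available. Lean on these libraries where they do the work, as an engineer would, in place of code of your own. Each camera call takes 0.05 s, during which the arm holds its last target. There are 200 camera calls.

TASK

Change the dicer over to slicing: press the catch to free the dicing cassette fitted in its rail and draw it out, then slide the slicing cassette (closed plate with one slanting blade) fully home along the rail until the catch clicks up behind it. Hang the dicing cassette that came out and every spare dicing cassette standing on the counter on the rack by the slots under their grips, one to a peg, hanging level and still with the peg under the middle part of the grip, any peg, at any point of the job. Leave the bottle and the plate where they are.

Things in the scene. Friction and masses are not known exactly. Their poses are not given: they have to be found in the camera images.
- fitted_c (a point): Dicing cassette (open blade grid) that starts clicked into the dicer. Plate 88 (x) x 64 (y) x 12 mm; black grip fin 64 mm long (x), 12 thick (y), 40 to 80 mm above the underside, on a 19 mm leg at each end: the slot under it (26 wide, 12 to 40 mm up) is open through y. 0.22 kg, same turned half round. Point: centre, 40 mm up, mid lower edge of the fin; z up.
- spare_a_c (a point): Spare dicing cassette (open blade grid) on the counter; may be absent. Plate 88 (x) x 64 (y) x 12 mm; black grip fin 64 mm long (x), 12 thick (y), 40 to 80 mm above the underside, on a 19 mm leg at each end: the slot under it (26 wide, 12 to 40 mm up) is open through y. 0.22 kg, same turned half round. Point: centre, 40 mm up, mid lower edge of the fin; z up.
- spare_b_c (a point): Spare dicing cassette (open blade grid) on the counter; may be absent. Plate 88 (x) x 64 (y) x 12 mm; black grip fin 64 mm long (x), 12 thick (y), 40 to 80 mm above the underside, on a 19 mm leg at each end: the slot under it (26 wide, 12 to 40 mm up) is open through y. 0.22 kg, same turned half round. Point: centre, 40 mm up, mid lower edge of the fin; z up.
- spare_c_c (a point): Spare dicing cassette (open blade grid) on the counter; may be absent. Plate 88 (x) x 64 (y) x 12 mm; black grip fin 64 mm long (x), 12 thick (y), 40 to 80 mm above the underside, on a 19 mm leg at each end: the slot under it (26 wide, 12 to 40 mm up) is open through y. 0.22 kg, same turned half round. Point: centre, 40 mm up, mid lower edge of the fin; z up.
- slicer_c (a point): Slicing cassette on the counter: closed plate with one slanting blade. Plate 88 (x) x 64 (y) x 12 mm; black grip fin 64 mm long (x), 12 thick (y), 40 to 80 mm above the underside, on a 19 mm leg at each end: the slot under it (26 wide, 12 to 40 mm up) is open through y. 0.22 kg, same turned half round. Point: centre, 40 mm up, mid lower edge of the fin; z up.
- dicer: Fixed dicer; origin on the counter under mid rail. x: the way cassettes slide in (their x along it). Flat bed 30 mm up, x -132 to +130 mm. Side walls 68 mm apart from x -30 to +110, and over the plate lips 48 mm apart, 14.5 to 19.5 mm above the bed, from x -20, with turned-up ends from x -36. Guides flare to 100 mm apart from x -30 to -58. Motor housing, 105 mm tall, beyond x +130.
- rail_entry (a point): Point on the dicer's axis, x -86 mm, 70 mm above the counter (axes as the dicer's): a cassette's centre when it is set down on the bed just before the lips, to be slid along +x; also where a drawn-out one is clear of the lips and may be lifted.
- rail_home (a point): A clicked-in cassette's centre: x +62 mm of the dicer, 70 mm above the counter. Push 4 mm further (stop at 7) so that the catch springs up behind it. A spring ejector bears on the leading leg and resists with 4 N, rising to 7 N; riding over the catch adds a few N. Once the catch is pressed it pushes the cassette 20 mm back out, over the tooth, to be drawn out along -x.
- catch (a joint): Spring catch's travel (m): 0 up, 0.0105 fully pressed. Its tooth stands 8 mm above the bed behind a clicked-in cassette and is held down while a cassette lies over it. It frees the cassette about 9 mm down. Spring 2 to 3.5 N, plus a few N of friction while it holds a cassette.
- catch_pad (a point): Middle of the top of the catch's black thumb pad, 30 x 26 mm, beside the rail at x = 10, y = +65 mm of the dicer, 52 mm above the counter when up; press it straight down.
- rack: Fixed wooden rack; origin on the counter below the front face of its back bar (top 135 mm up). Four level steel pegs, 10 mm thick, 105 mm apart, stick out 99 mm along its -x axis (towards the robot), tops 130 mm above the counter; each ends in a knob turned up 6 mm above the peg's top.
- peg0 (a point): Point on top of peg 0 (counted from the rack's -y end to +y), 48 mm in front of the back bar: where the middle of a hung cassette's fin rests, fin across the peg. Axes as the rack's.
- peg1 (a point): Point on top of peg 1 (counted from the rack's -y end to +y), 48 mm in front of the back bar: where the middle of a hung cassette's fin rests, fin across the peg. Axes as the rack's.
- peg2 (a point): Point on top of peg 2 (counted from the rack's -y end to +y), 48 mm in front of the back bar: where the middle of a hung cassette's fin rests, fin across the peg. Axes as the rack's.
- peg3 (a point): Point on top of peg 3 (counted from the rack's -y end to +y), 48 mm in front of the back bar: where the middle of a hung cassette's fin rests, fin across the peg. Axes as the rack's.
- oil_bottle: Bystander: green bottle, 64 mm across, 190 mm tall; origin under its centre.
- side_plate: Bystander: white plate, 120 mm across, 20 mm tall; origin under its centre.
Not all that is in view belongs to the job. Leave any orange or yellow look-alike of the part that bears spare_c_c alone.

How it is judged:
On the way, in this order (a step that is already met when the one before it is completed fails the run):
1. The dicing cassette that was fitted is out of the dicer's rail (distance between fitted_c and dicer above 0.14 m), for 0.2 s.
2. The slicing cassette is fully home in the rail with the catch up behind it (x of slicer_c in the frame of dicer between 0.058 and 0.072 m and y of slicer_c in the frame of dicer between -0.006 and 0.006 m and z of slicer_c in the frame of dicer between 0.064 and 0.077 m and value of joint catch below 0.003 m), for 0.2 s.
At the end, for the whole second after the job is handed in: Slicer cassette home in the rail (centre at 58-72 mm along, 6 mm sideways), catch up within 3 mm; each dicing cassette present hangs at rest on a peg: centre -40 to +34 mm along, 20 mm across, -8 to +12 mm high of the peg's point, within 0.35 rad of level (all of step 2 and ((x of fitted_c in the frame of peg0 between -0.04 and 0.034 m and y of fitted_c in the frame of peg0 between -0.02 and 0.02 m and z of fitted_c in the frame of peg0 between -0.008 and 0.012 m) or (x of fitted_c in the frame of peg1 between -0.04 and 0.034 m and y of fitted_c in the frame of peg1 between -0.02 and 0.02 m and z of fitted_c in the frame of peg1 between -0.008 and 0.012 m) or (x of fitted_c in the frame of peg2 between -0.04 and 0.034 m and y of fitted_c in the frame of peg2 between -0.02 and 0.02 m and z of fitted_c in the frame of peg2 between -0.008 and 0.012 m) or (x of fitted_c in the frame of peg3 between -0.04 and 0.034 m and y of fitted_c in the frame of peg3 between -0.02 and 0.02 m and z of fitted_c in the frame of peg3 between -0.008 and 0.012 m)) and angle between each of fitted_c, spare_a_c, spare_b_c, spare_c_c's own z axis and vertical below 0.35 rad and ((x of spare_a_c in the frame of peg0 between -0.04 and 0.034 m and y of spare_a_c in the frame of peg0 between -0.02 and 0.02 m and z of spare_a_c in the frame of peg0 between -0.008 and 0.012 m) or (x of spare_a_c in the frame of peg1 between -0.04 and 0.034 m and y of spare_a_c in the frame of peg1 between -0.02 and 0.02 m and z of spare_a_c in the frame of peg1 between -0.008 and 0.012 m) or (x of spare_a_c in the frame of peg2 between -0.04 and 0.034 m and y of spare_a_c in the frame of peg2 between -0.02 and 0.02 m and z of spare_a_c in the frame of peg2 between -0.008 and 0.012 m) or (x of spare_a_c in the frame of peg3 between -0.04 and 0.034 m and y of spare_a_c in the frame of peg3 between -0.02 and 0.02 m and z of spare_a_c in the frame of peg3 between -0.008 and 0.012 m)) and ((x of spare_b_c in the frame of peg0 between -0.04 and 0.034 m and y of spare_b_c in the frame of peg0 between -0.02 and 0.02 m and z of spare_b_c in the frame of peg0 between -0.008 and 0.012 m) or (x of spare_b_c in the frame of peg1 between -0.04 and 0.034 m and y of spare_b_c in the frame of peg1 between -0.02 and 0.02 m and z of spare_b_c in the frame of peg1 between -0.008 and 0.012 m) or (x of spare_b_c in the frame of peg2 between -0.04 and 0.034 m and y of spare_b_c in the frame of peg2 between -0.02 and 0.02 m and z of spare_b_c in the frame of peg2 between -0.008 and 0.012 m) or (x of spare_b_c in the frame of peg3 between -0.04 and 0.034 m and y of spare_b_c in the frame of peg3 between -0.02 and 0.02 m and z of spare_b_c in the frame of peg3 between -0.008 and 0.012 m)) and ((x of spare_c_c in the frame of peg0 between -0.04 and 0.034 m and y of spare_c_c in the frame of peg0 between -0.02 and 0.02 m and z of spare_c_c in the frame of peg0 between -0.008 and 0.012 m) or (x of spare_c_c in the frame of peg1 between -0.04 and 0.034 m and y of spare_c_c in the frame of peg1 between -0.02 and 0.02 m and z of spare_c_c in the frame of peg1 between -0.008 and 0.012 m) or (x of spare_c_c in the frame of peg2 between -0.04 and 0.034 m and y of spare_c_c in the frame of peg2 between -0.02 and 0.02 m and z of spare_c_c in the frame of peg2 between -0.008 and 0.012 m) or (x of spare_c_c in the frame of peg3 between -0.04 and 0.034 m and y of spare_c_c in the frame of peg3 between -0.02 and 0.02 m and z of spare_c_c in the frame of peg3 between -0.008 and 0.012 m)) and linear speed of each of fitted, spare_a, spare_b, spare_c, slicer below 0.05 m/s); the robot touches nothing.
It fails at once if The oil bottle is shoved more than 25 mm or tipped (distance of oil_bottle from where it was at the start of the episode above 0.025 m or angle between oil_bottle's own z axis and vertical above 0.5 rad).
It fails at once if The side plate is shoved more than 25 mm or tipped (distance of side_plate from where it was at the start of the episode above 0.025 m or angle between side_plate's own z axis and vertical above 0.5 rad).
Of spare_a, spare_b, spare_c only 2 to 3 are there at a start; the rules pass over those that are not, and their reading is None.
At some moment in a run one of spare_a, spare_b, spare_c may be knocked a few centimetres aside while the robot is not near it.
It also fails if it takes over 200 s, if anything falls off the work surface, if the arm or the gripper's body presses on something with over 40 N, if the wrist force passes 120 N, or if a joint passes its speed limit or range.

## Working session

There is one attempt and no reset: what is moved stays moved. The work goes in short steps, Python scripts to look and compute and a shell command to move; the robot and the scene stay as the last step left them, time stands still between calls to the robot, and variables do not carry over. Pictures are saved under pics/ and viewed, at most 14 in all, crops included, and the job is handed in when it is done.

```bash
ls; mkdir -p pics
cat > h.py <<'E'
import numpy as np, cv2
from cell import env, camera
def ray(c,u,v):
    d=np.array([(u-c["cx"])/c["fx"],(v-c["cy"])/c["fy"],1.0]); R=np.array(c["rotation"]); 
    if R.shape!=(3,3):
        from scipy.spatial.transform import Rotation; R=Rotation.from_quat(R).as_matrix()
    return np.array(c["position"]),R@d
def on(c,u,v,z):
    p,d=ray(c,u,v); return p+d*(z-p[2])/d[2]
E
python3 - <<'E'
from h import *
for n in ("top","scene"):
    c=camera(n); cv2.imwrite(f"pics/{n}0.png",c["frame"]); print(n,c["position"],c["rotation"],c["fx"],c["cx"],c["cy"])
s=env.observe();print(s)
E
```

```text
pics
top [ 0.33093643 -0.04165961  1.11798768] [ 0.70509729 -0.70385778  0.05674381 -0.06482421] 390.97973098166943 283.9407404409078 218.60037019962726
scene [ 1.07753679 -1.05925915  0.95505031] [ 0.86121605  0.22158659 -0.12047645 -0.44123884] 532.7407039273106 279.85385382516023 212.35285625624812
{'t': 0.1, 'joint_positions': array([ 1.07437167e+00,  3.00435286e-01,  1.52149901e+00,  1.65577671e-05,
        1.32072930e+00, -6.66087284e-02]), 'joint_velocities': array([-0.00089586, -0.0017532 ,  0.00056084, -0.000661  ,  0.00106237,
        0.00126934]), 'joint_torque': array([ 2.52571910e-03, -5.44381142e+01, -3.62368941e+01, -3.59856153e-05,
        3.07937960e-03,  3.93560299e-05]), 'ee_pos': array([0.22908342, 0.49977482, 0.21627569]), 'eef_rot': array([ 2.13259487e-01,  9.76995447e-01, -5.12167166e-04, -1.56466216e-04]), 'force': array([0.29325949, 0.02461477, 0.2283058 ]), 'ft_torque': array([0.00107031, 0.0293424 , 0.02038179]), 'grip_force': 0.0, 'finger_gap': 0.08523261753450911}
```

View pics/top0.png

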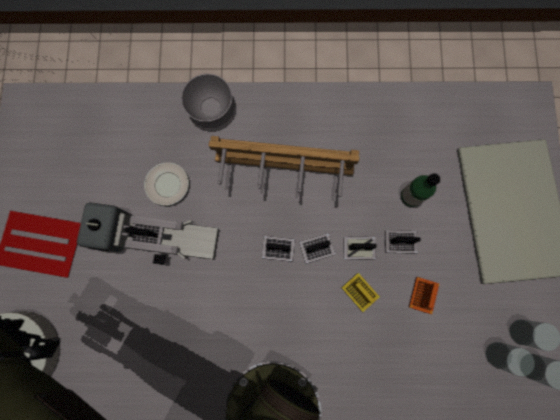

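View pics/scene0.png

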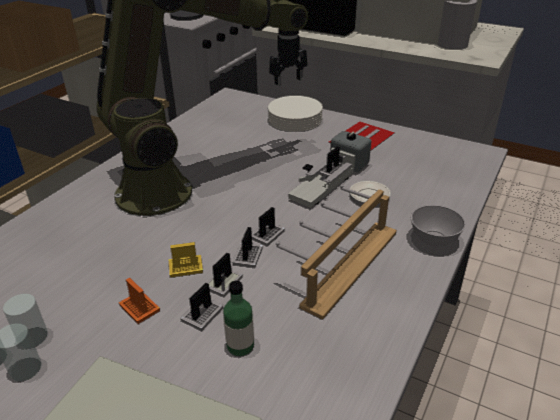

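The top view shows the dicer at (150,235) with its motor to the left and the catch pad at (160,258), and the rack at (285,170). Four cassettes stand at (278,248), (317,247), (360,247) and (403,241). The yellow (360,292) and orange (424,295) look-alikes are to be left alone. Next, an enlarged crop to confirm which one is the slicer.

Run:
```python
from h import *
f=cv2.imread("pics/top0.png")
a=cv2.resize(f[130:310,70:230],None,fx=3.3,fy=3.3,interpolation=cv2.INTER_CUBIC)
b=cv2.resize(f[215:275,240:440],None,fx=4,fy=4,interpolation=cv2.INTER_CUBIC)
g=lambda x:np.clip(x*1.8,0,255).astype(np.uint8)
cv2.imwrite("pics/a.png",g(a));cv2.imwrite("pics/b.png",g(b))
```

```text
(no output)
```

View pics/b.png

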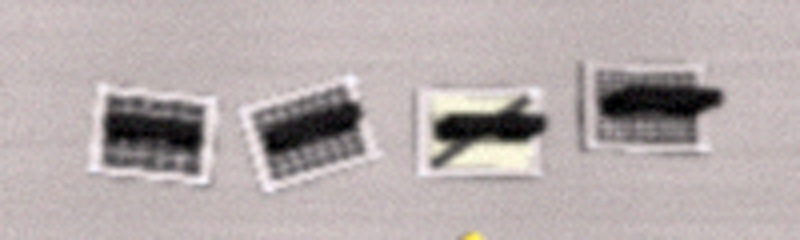

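View pics/a.png

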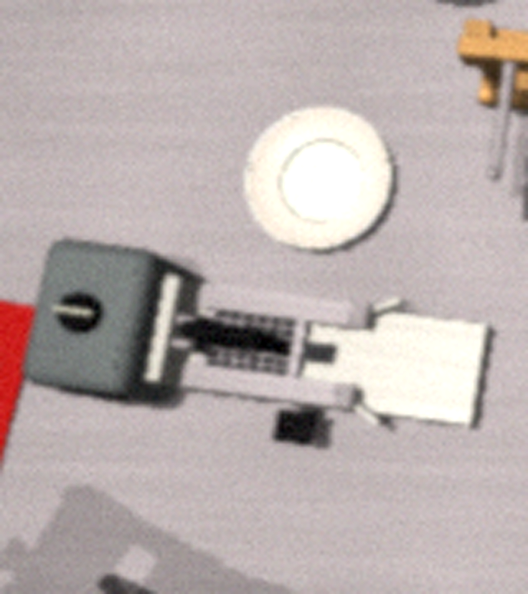

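The third cassette from the left, at (360,247), has a closed cream plate with a slanting blade, so it is the slicer. (278,248), (317,247) and (403,241) show open grids, so they are three dicing spares. The bed's right edge is at about (216,243) and the pad at about (160,259).

Run:
```python
from h import *
c=camera("top"); f=c["frame"]
# cassettes: bright/dark differing from counter inside ROI
for n,(u,v) in dict(s1=(278,248),s2=(317,247),sl=(360,247),s4=(403,241)).items():
    r=f[v-18:v+19,u-22:u+23].astype(int); hsv=r.max(2)
    bg=np.median(np.concatenate([r[0],r[-1]]),axis=0)
    m=(np.abs(r-bg).sum(2)>45).astype(np.uint8)
    m=cv2.morphologyEx(m,cv2.MORPH_CLOSE,np.ones((3,3)))
    k,_=cv2.findContours(m,0,2);k=max(k,key=cv2.contourArea)
    pts=np.array([on(c,u-22+q[0],v-18+q[1],0.012)[:2] for q in cv2.boxPoints(cv2.minAreaRect(k))])
    ct,sz,an=cv2.minAreaRect((pts*1000).astype(np.float32)); 
    dk=np.argwhere(r.max(2)<25)[:,::-1].astype(np.float32)+[u-22,v-18]
    dk=dk[np.abs(dk-[u,v]).max(1)<17]
    fin=np.array([on(c,*q,0.08)[:2] for q in dk]); fc=fin.mean(0); w,V=np.linalg.eigh(np.cov(fin.T)); d=V[:,1]
    print(n,"plate",np.round(ct),np.round(sz),round(an,1),"fin",np.round(fc*1000),len(dk),"ang",round(np.degrees(np.arctan2(d[1],d[0])),1))
A=lambda x,y:(x/3.3+70,y/3.3+130)
p=on(c,*A(298,427),.052);e=on(c,*A(481,373.5),.030);e1=on(c,*A(490,322),.03);e2=on(c,*A(472,425),.03)
print("pad",p,"bedend",e,e1,e2,np.linalg.norm(e1-e2))
d=(p-e)[:2]; a=np.arctan2(d[1],d[0])-np.arctan2(65,142); print("len",np.hypot(*d),"dicer yaw",np.degrees(a),"origin",e[:2]+.132*np.array([np.cos(a),np.sin(a)]))
for n,q in dict(barL=(210,140),barR=(358,152)).items(): print(n,on(c,*q,.135))
for q in [(229,193),(264,197),(301,201),(337,204)]: print("knob",on(c,*q,.133))
for q in [(168,184),(415,195)]: print(on(c,*q,0.01))
```

```text
s1 plate [437. -12.] [89. 63.] 83.7 fin [434. -13.] 124 ang 83.4
s2 plate [ 440. -122.] [62. 85.] 16.9 fin [ 435. -118.] 123 ang 108.2
sl plate [ 438. -244.] [65. 98.] 0.1 fin [ 436. -237.] 115 ang 92.1
s4 plate [ 456. -364.] [ 63. 105.] 0.1 fin [ 454. -349.] 161 ang 91.8
pad [0.4030524  0.30780529 0.052     ] bedend [0.45008918 0.16178835 0.03      ] [0.49426581 0.15552779 0.03      ] [0.40650928 0.16796434 0.03      ] 0.08863337995000305
len 0.15340602128626082 dicer yaw 83.25965833437121 origin [0.46558202 0.292876  ]
barL [0.71312925 0.16641349 0.135     ]
barR [ 0.67937165 -0.22401688  0.135     ]
knob [0.56939327 0.11241233 0.133     ]
knob [0.55878404 0.02155005 0.133     ]
knob [ 0.54823594 -0.07394997  0.133     ]
knob [ 0.54037186 -0.16639052  0.133     ]
[0.62625741 0.31150889 0.01      ]
[ 0.59322898 -0.40805538  0.01      ]
```

```bash
R='[0,0,-0.14,0.02,-0.022,0.012,-1]'
python3 -m crank '[[[0,0,-0.14,0.02,-0.022,0.012,-1],[0,0,-0.14,0.02,-0.022,0.012,-1],[0,0,-0.14,0.02,-0.022,0.012,-1],[0,0,-0.14,0.02,-0.022,0.012,-1],[0,0,-0.14,0.02,-0.022,0.012,-1]]]'
python3 -m crank '[[[0,0,-0.14,0.02,-0.022,0.012,-1],[0,0,-0.14,0.02,-0.022,0.012,-1],[0,0,-0.14,0.02,-0.022,0.012,-1],[0,0,-0.137,0.02,-0.022,0.012,-1],[0,0,0,0,0,0,-1]]]'
python3 - <<'E'
from h import *
c=camera("wrist"); cv2.imwrite("pics/w1.png",np.clip(c["frame"]*1.5,0,255).astype(np.uint8))
from scipy.spatial.transform import Rotation as R
print(c["position"],c["fx"],c["cx"],c["cy"],R.from_quat(c["rotation"]).as_matrix().round(3)); s=env.observe(); print(s["ee_pos"],s["eef_rot"],s["joint_positions"])
E
```

```text
t: 0.65
ee_pos: [0.3298, 0.3889, 0.2771]
eef_rot: [0.538, 0.843, -0.0, -0.0]
force: [0.1, 0.3, -0.7]
finger_gap: 0.0855
grip_force: 0.0
t: 1.15
ee_pos: [0.4111, 0.3001, 0.326]
eef_rot: [0.749, 0.662, 0.001, 0.0]
force: [-0.6, 0.9, -0.4]
finger_gap: 0.0854
grip_force: 0.0
[0.41960226 0.36752345 0.48416957] 361.9421261291835 281.68789327280706 214.13201285341447 [[ 0.992 -0.118 -0.032]
 [-0.122 -0.955 -0.269]
 [ 0.002  0.271 -0.963]]
[0.40998934 0.3011133  0.32506861] [7.47629165e-01 6.64116353e-01 3.12572389e-04 6.27685527e-05] [ 5.61467684e-01  1.45278755e-01  1.46058148e+00 -2.12638202e-05
  1.53509515e+00  6.79642145e-01]
```

View pics/w1.png

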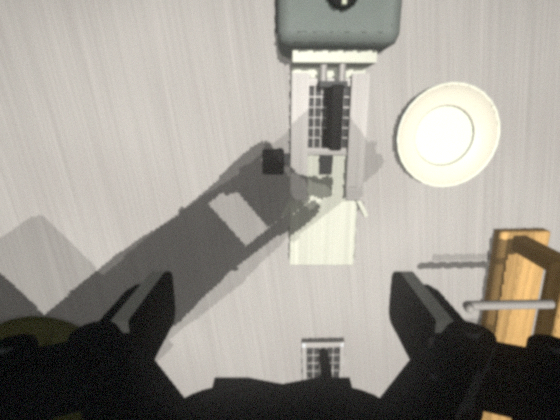

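The wrist view shows the rail vertical in the image: bed end corners at (290,264) and (354,264), pad at (273,161), fitted fin at about (335,117). A peg's end knob is at (470,307).

Run:
```python
from h import *
c=camera("wrist"); f=c["frame"].max(2)
dk=np.argwhere(f[140:180,255:292]<26)[:,::-1]+[255,140]; pc=(dk.min(0)+dk.max(0))/2; print(len(dk),dk.min(0),dk.max(0))
p=on(c,*pc,.052)
e1,e2=on(c,290,264,.03),on(c,354,264,.03); e=(e1+e2)/2
print("pad",p,"bed end",e,"w",np.linalg.norm(e1-e2))
d=(p-e)[:2]; a=np.arctan2(d[1],d[0])-np.arctan2(65,142);print(np.hypot(*d),np.degrees(a))
v=e2-e1; print("yaw from edge",np.degrees(np.arctan2(v[1],v[0]))+90)
# walls: tops at bed+19.5=.0495
for q in [(291,72),(291,190),(369,72),(363,190)]: print("wall",on(c,*q,.0495))
a=np.radians(83.3); ux=np.array([np.cos(a),np.sin(a)]); uy=np.array([-ux[1],ux[0]])
o1=e[:2]+.132*ux; o2=p[:2]-.01*ux-.065*uy; print("origin",o1,o2)
for q in [(335,84),(335,150)]: print("fin",on(c,*q,.11))
print("knob",on(c,470,307,.133))
```

```text
Traceback (most recent call last):
ValueError: zero-size array to reduction operation minimum which has no identity
```

Run:
```python
from h import *
c=camera("wrist"); f=c["frame"].max(2)
pc=(273,161); print(f[155:167:3,255:292:3])
p=on(c,*pc,.052)
e1,e2=on(c,290,264,.03),on(c,354,264,.03); e=(e1+e2)/2
print("pad",p,"bed end",e,"w",np.linalg.norm(e1-e2))
d=(p-e)[:2]; a=np.arctan2(d[1],d[0])-np.arctan2(65,142);print(np.hypot(*d),np.degrees(a))
v=e2-e1; print("yaw from edge",np.degrees(np.arctan2(v[1],v[0]))+90)
for q in [(291,72),(291,190),(369,72),(363,190)]: print("wall",on(c,*q,.0495))
a=np.radians(83.3); ux=np.array([np.cos(a),np.sin(a)]); uy=np.array([-ux[1],ux[0]])
print("origin",e[:2]+.132*ux, p[:2]-.01*ux-.065*uy)
for q in [(335,84),(335,150)]: print("fin",on(c,*q,.11))
print("knob",on(c,470,307,.133))
```

```text
[[83 79 69 53 38 35 38 39 40 40 47 75 67]
 [79 63 65 52 36 38 33 33 38 40 42 59 61]
 [67 64 65 48 33 34 37 32 35 43 47 60 68]
 [64 63 64 53 40 38 36 34 36 34 37 50 66]]
pad [0.40069791 0.31475033 0.052     ] bed end [0.44880313 0.16643352 0.03      ] w 0.08652620416083714
0.15592302157368423 83.37423234781416
yaw from edge 83.42288301751336
wall [0.43266155 0.41078193 0.0495    ]
wall [0.41814245 0.27685902 0.0495    ]
wall [0.51937509 0.40076259 0.0495    ]
wall [0.50542691 0.26678616 0.0495    ]
origin [0.46420367 0.29753205] [0.4640873  0.29723503]
fin [0.47182218 0.38925443 0.11      ]
fin [0.46706946 0.32596012 0.11      ]
knob [0.59650585 0.14412438 0.133     ]
```

```bash
python3 -m crank '[[[0,0,0,-0.009,0.014,-0.03,1],[0,0,0,0,0,-0.05,1],[0,0,0,0,0,-0.05,1],[0,0,0,0,0,-0.05,1],[0,0,0,0,0,-0.045,1]]]' 40
python3 -m crank '[[[0,0,0,0,0,-0.02,1],[0,0,0,0,0,0,1],[0,0,0,0,0,0,1],[0,0,0,0,0,0,1],[0,0,0,0,0,-0.005,1]]]'
python3 -m crank '[[[0,0,0,0,0,-0.008,1],[0,0,0,0,0,-0.005,1],[0,0,0,0,0,-0.004,1],[0,0,0,0,0,-0.003,1],[0,0,0,0,0,0,1]]]'
```

```text
t: 1.8
ee_pos: [0.3986, 0.3163, 0.0972]
eef_rot: [0.746, 0.666, -0.001, -0.0]
force: [1.0, 0.3, -0.8]
finger_gap: 0.0121
grip_force: 0.0
t: 2.3
ee_pos: [0.4009, 0.3167, 0.0765]
eef_rot: [0.747, 0.665, 0.002, 0.0]
force: [0.4, 0.2, -0.6]
finger_gap: -0.0001
grip_force: 0.0
t: 2.8
ee_pos: [0.4, 0.3158, 0.0543]
eef_rot: [0.747, 0.665, -0.0, -0.0]
force: [0.1, 0.0, -0.1]
finger_gap: 0.0
grip_force: 0.0
```

```bash
python3 -m crank '[[[0,0,0,0,0,-0.002,1],[0,0,0,0,0,0,1]]]'
python3 - <<'E'
from h import *
print(env.observe()["force"])
c=camera("wrist"); cv2.imwrite("pics/w2.png",cv2.resize(np.clip(c["frame"][0:260,150:500]*1.8,0,255).astype(np.uint8),None,fx=2,fy=2))
E
```

```text
t: 3.0
ee_pos: [0.4002, 0.316, 0.0527]
eef_rot: [0.747, 0.665, -0.0, 0.0]
force: [-0.8, 0.1, -0.1]
finger_gap: -0.0
grip_force: 0.0
[-0.76939049  0.13500456 -0.13626352]
```

View pics/w2.png

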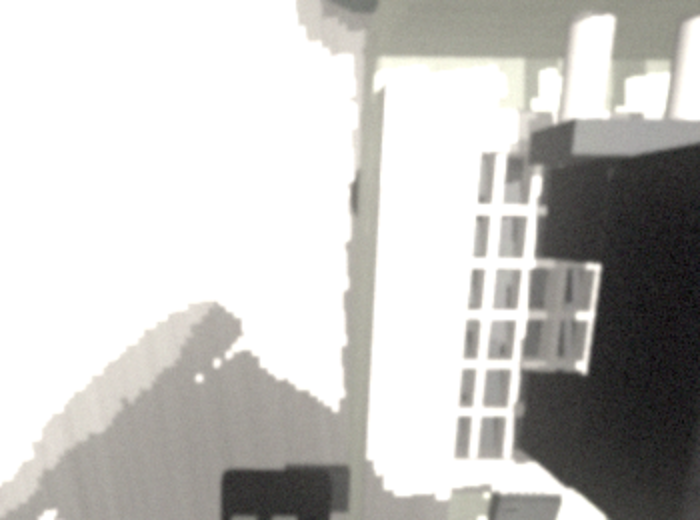

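The image shows the grid and fin still by the rail, and the pad's top edge at crop (285,490). I can't tell from it whether the cassette moved, so I'm checking the numbers.

Run:
```python
from h import *
c=camera("wrist"); print(on(c,150+225/2,468/2,.045),on(c,150+350/2,468/2,.052),c["position"])
a=np.radians(83.4);ux=np.array([np.cos(a),np.sin(a)]);o=np.array([.4641,.2974])
for q,z in [((150+515/2,460/2),.042),((150+550/2,160/2),.1)]: print("cass end x", (on(c,*q,z)[:2]-o)@ux)
t=camera("top"); A=t["frame"][205:285,70:230]; B=c["frame"][200:420]
A=cv2.resize(A,None,fx=3.5,fy=3.5)[:,:560]; cv2.imwrite("pics/w3.png",np.clip(np.vstack([A,B])*1.4,0,255).astype(np.uint8))
```

```text
[0.3927177  0.32812796 0.045     ] [0.42215468 0.32713117 0.052     ] [0.40849538 0.38354604 0.21091008]
cass end x 0.02335008083779127
cass end x 0.08801439158210912
```

View pics/w3.png

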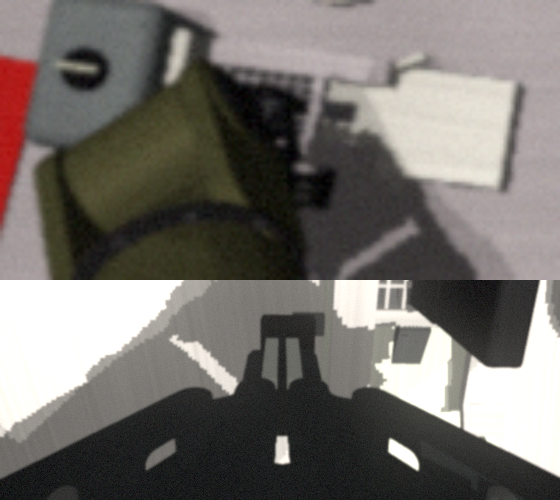

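```bash
cat >> h.py <<'E'
from scipy.spatial.transform import Rotation as Rot
def proj(c,p):
    q=Rot.from_quat(c["rotation"]).as_matrix().T@(np.array(p)-c["position"]); return c["fx"]*q[0]/q[2]+c["cx"],c["fy"]*q[1]/q[2]+c["cy"]
E
python3 - <<'E'
from h import *
c=camera("wrist"); p=env.observe()["ee_pos"]; print(p)
print("tip",proj(c,p-[0,0,.014]),proj(c,p+[0,.011,-.014]))
a=np.radians(83.4);ux=np.array([np.cos(a),np.sin(a)]);uy=np.array([-ux[1],ux[0]]);o=np.array([.4641,.2974])
for z in (.052,.0415):
  print(z,[np.round(proj(c,[*(o+ux*x+uy*y),z])) for x,y in [(-5,78),(25,78),(25,52),(-5,52)] for x,y in [(x/1000,y/1000)]])
  print(z,[np.round(proj(c,[*(o+ux*x+uy*y),z])) for x,y in [(-3,80),(23,80),(23,50),(-3,50)] for x,y in [(x/1000,y/1000)]])
E
```

```text
[0.40022283 0.31600798 0.05289214]
tip (np.float64(280.7677174223414), np.float64(250.91451804929403)) (np.float64(278.22213266898234), np.float64(230.50987602153162))
0.052 [array([255., 292.]), array([254., 233.]), array([310., 233.]), array([309., 292.])]
0.052 [array([251., 288.]), array([250., 238.]), array([314., 237.]), array([313., 288.])]
0.0415 [array([257., 282.]), array([255., 227.]), array([308., 227.]), array([307., 282.])]
0.0415 [array([253., 279.]), array([252., 230.]), array([312., 230.]), array([311., 279.])]
```

```bash
python3 -m crank '[[[0,0,0,0.004,0,-0.002,1],[0,0,0,0,0,0,1]]]'
python3 -m crank '[[[0,0,0,0,0,-0.003,1],[0,0,0,0,0,0,1]]]'
python3 -m crank '[[[0,0,0,0,0,-0.002,1],[0,0,0,0,0,0,1]]]'
```

```text
t: 3.4
ee_pos: [0.4046, 0.3159, 0.0506]
eef_rot: [0.747, 0.665, 0.0, 0.0]
force: [-0.7, 0.4, 0.1]
finger_gap: 0.0
grip_force: 0.0
t: 3.6
ee_pos: [0.404, 0.3158, 0.0473]
eef_rot: [0.747, 0.665, -0.0, -0.0]
force: [0.4, -0.1, -1.2]
finger_gap: 0.0004
grip_force: 0.0
t: 3.8
ee_pos: [0.404, 0.3159, 0.0455]
eef_rot: [0.747, 0.665, -0.0, -0.0]
force: [-0.9, -0.0, -0.4]
finger_gap: 0.0001
grip_force: 0.0
```

Run:
```python
from h import *
c=camera("scene"); p=env.observe()["ee_pos"]; print(proj(c,p),proj(c,[.4007,.3148,.052]))
u,v=map(int,proj(c,p)); w=camera("wrist")
A=cv2.resize(c["frame"][v-45:v+45,u-50:u+50],(420,378),interpolation=cv2.INTER_CUBIC); B=w["frame"][200:320,200:360]; B=cv2.resize(B,(380,285)); B=cv2.copyMakeBorder(B,0,93,0,0,0)
cv2.imwrite("pics/s1.png",np.clip(np.hstack([A,B])*2.2,0,255).astype(np.uint8))
```

```text
(np.float64(308.16321151472494), np.float64(167.14239364458342)) (np.float64(307.14107570936926), np.float64(165.39563959901872))
```

View pics/s1.png

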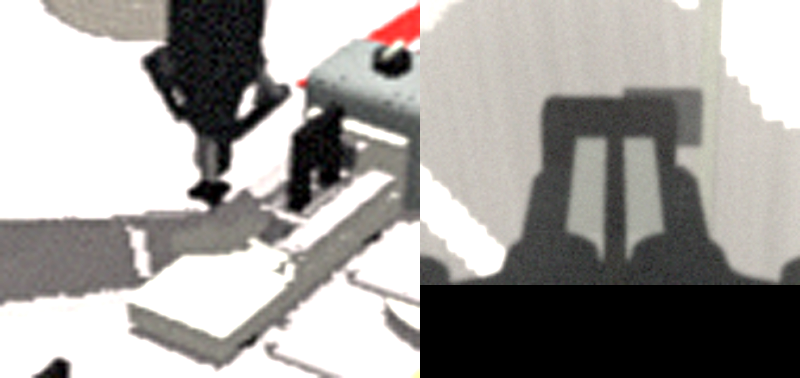

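The scene crop shows the fingers at or just behind the black pad. The wrist crop shows a dark piece sticking out to the right of the fingers. It's ambiguous, so I'll lift and look from close by.

```bash
python3 -m crank '[[[0,0,0,0,0,0.05,1],[0,0,0,0,-0.02,0.02,1],[0,0,0,0,-0.05,0,1],[0,0,0,0,0,0,1]]]'
python3 - <<'E'
from h import *
c=camera("wrist"); f=c["frame"]; cv2.imwrite("pics/w4.png",np.clip(f*1.8,0,255).astype(np.uint8))
a=np.radians(83.4);ux=np.array([np.cos(a),np.sin(a)]);uy=np.array([-ux[1],ux[0]]);o=np.array([.4641,.2974])
print(env.observe()["ee_pos"],[np.round(proj(c,[*(o+ux*x+uy*y),.052])) for x,y in [(-.003,.08),(.023,.05)]])
E
```

```text
t: 4.3
ee_pos: [0.4042, 0.2427, 0.1163]
eef_rot: [0.748, 0.664, 0.0, 0.0]
force: [-0.1, 0.5, -0.0]
finger_gap: 0.0001
grip_force: 0.0
[0.40435301 0.24438813 0.11625872] [array([236., 129.]), array([286.,  83.])]
```

View pics/w4.png

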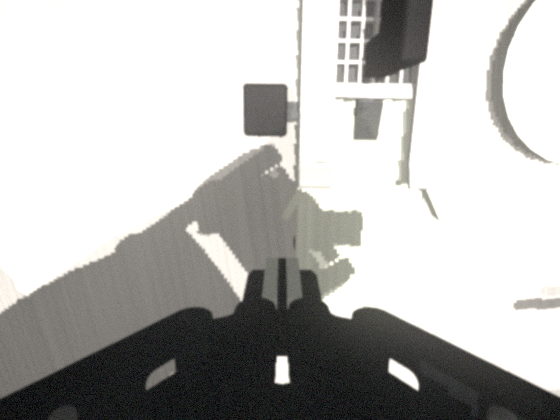

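The pad is at (265,110) with its link at (293,111). The cassette's rear edge is at about row 98, and the dark catch tooth is at (367,118).

Run:
```python
from h import *
c=camera("wrist"); o=np.array([.4641,.2974]);a=np.radians(83.4);ux=np.array([np.cos(a),np.sin(a)]);uy=np.array([-ux[1],ux[0]])
L=lambda q,z:np.round(np.array([(on(c,*q,z)[:2]-o)@ux,(on(c,*q,z)[:2]-o)@uy])*1000,1)
print("plate rear",L((375,97),.042),L((375,85),.042),"fin rear low",L((388,76),.07),"hi",L((415,58),.11),"pad",L((265.5,110),.052),"tooth",L((367,98),.038),L((367,138),.034))
p=env.observe()["ee_pos"]; print("tip proj",[np.round(proj(c,[p[0],p[1]+.011,p[2]+d])) for d in (-.014,0,.014)])
```

```text
plate rear [17.2 -4.5] [24.1 -4.1] fin rear low [26.7 -3.8] hi [30.2 -3.6] pad [ 9.7 62.1] tooth [16.7 -0.6] [-8. -3.]
tip proj [array([278., 228.]), array([278., 238.]), array([277., 249.])]
```

```bash
python3 -m crank '[[[0,0,0,0,0.035,0,1],[0,0,0,0,0.034,0,1],[0,0,0,0,0,-0.04,1],[0,0,0,0,0,-0.028,1],[0,0,0,0,0,0,1]]]'
python3 -m crank '[[[0,0,0,0,0,-0.003,1],[0,0,0,0,0,0,1]]]'
python3 -m crank '[[[0,0,0,0,0,-0.003,1],[0,0,0,0,0,0,1]]]'
python3 -m crank '[[[0,0,0,0,0,-0.003,1],[0,0,0,0,0,0,1]]]'
python3 -m crank '[[[0,0,0,0,0,-0.003,1],[0,0,0,0,0,0,1]]]'
```

```text
t: 4.9
ee_pos: [0.4022, 0.3148, 0.0444]
eef_rot: [0.746, 0.665, -0.003, -0.0]
force: [0.5, 0.5, 0.3]
finger_gap: -0.0001
grip_force: 0.0
t: 5.1
ee_pos: [0.4047, 0.3156, 0.0459]
eef_rot: [0.747, 0.665, 0.001, 0.0]
force: [-0.4, 0.4, -0.4]
finger_gap: -0.0002
grip_force: 0.0
t: 5.3
ee_pos: [0.4044, 0.3151, 0.0424]
eef_rot: [0.747, 0.665, 0.001, 0.0]
force: [-0.2, -0.7, 0.1]
finger_gap: -0.0001
grip_force: 0.0
t: 5.5
ee_pos: [0.4041, 0.3149, 0.0387]
eef_rot: [0.747, 0.665, -0.0, -0.0]
force: [-0.1, -0.4, -1.3]
finger_gap: -0.0
grip_force: 0.0
t: 5.7
ee_pos: [0.4043, 0.315, 0.0358]
eef_rot: [0.747, 0.665, 0.0, 0.0]
force: [0.7, -0.9, 1.7]
finger_gap: -0.0
grip_force: 0.6
```

```bash
python3 -m crank '[[[0,0,0,0,0,-0.003,1],[0,0,0,0,0,0,1]]]'
python3 -m crank '[[[0,0,0,0,0,-0.003,1],[0,0,0,0,0,0,1]]]'
python3 -m crank '[[[0,0,0,0,0,-0.003,1],[0,0,0,0,0,0,1]]]'
python3 - <<'E'
from h import *
w=camera("wrist"); cv2.imwrite("pics/w5.png",np.clip(w["frame"]*1.8,0,255).astype(np.uint8))
E
```

```text
t: 5.9
ee_pos: [0.4043, 0.3151, 0.0328]
eef_rot: [0.747, 0.665, 0.0, 0.0]
force: [0.5, 0.8, 1.2]
finger_gap: 0.0001
grip_force: 0.7
t: 6.1
ee_pos: [0.4042, 0.3149, 0.0295]
eef_rot: [0.747, 0.665, -0.0, -0.0]
force: [0.5, 0.3, -0.1]
finger_gap: 0.0005
grip_force: 0.0
t: 6.3
ee_pos: [0.4042, 0.315, 0.027]
eef_rot: [0.747, 0.665, 0.0, -0.0]
force: [-1.7, -1.4, 6.8]
finger_gap: 0.0002
grip_force: 3.3
```

View pics/w5.png

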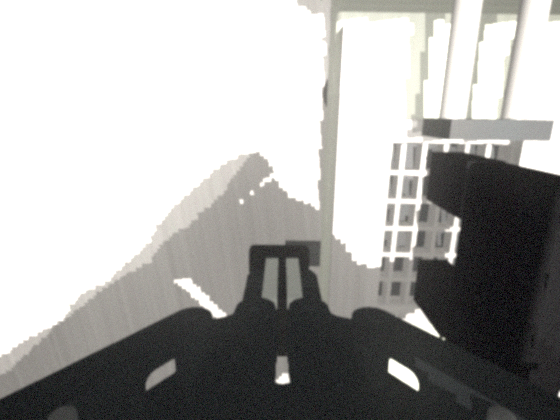

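Force rose, then fell to zero (released), then hit the bottom stop at TCP z 0.027. So the shut fingertips are really about 14 mm above the reported TCP, and I'll use that from now on. The picture shows the ejector rods pushing at (460,60) and the grid moved back.

```bash
python3 -m crank '[[[0,0,0,0,0,0.04,1],[0,0,0,0,0,0.05,1],[0,0,0,0.018,0.004,0.04,-1],[0,0,0,0.03,0.01,0,-1],[0,0,0,0.02,0.01,0,-1]]]'
python3 -m crank '[[[0,0,0,0,0,0,-1],[0,0,0,0,0,0,-1],[0,0,0,0,0,0,-1]]]'
python3 - <<'E'
from h import *
c=camera("wrist"); o=np.array([.467,.297]);a=np.radians(83.4);ux=np.array([np.cos(a),np.sin(a)]);uy=np.array([-ux[1],ux[0]])
p=env.observe()["ee_pos"]; print(p, "tcp in dicer",(p[:2]-o)@ux,(p[:2]-o)@uy)
f=c["frame"]; cv2.imwrite("pics/w6.png",np.clip(f*1.8,0,255).astype(np.uint8))
print([np.round(proj(c,[*(o+ux*x),.11])) for x in (.010,.042,.074)],[np.round(proj(c,[*(o+ux*x+uy*y),.042])) for x,y in ((-.002,.032),(-.002,-.032))])
E
```

```text
t: 6.85
ee_pos: [0.4739, 0.3393, 0.158]
eef_rot: [0.747, 0.665, 0.001, 0.0]
force: [-0.7, 0.7, -0.3]
finger_gap: 0.0427
grip_force: 0.0
t: 7.15
ee_pos: [0.4715, 0.3387, 0.1564]
eef_rot: [0.747, 0.665, -0.001, -0.0]
force: [0.3, -0.5, 0.5]
finger_gap: 0.0847
grip_force: 0.0
[0.47155924 0.33877548 0.15663212] tcp in dicer 0.0420226453270421 0.0002725288722508133
[array([282., 280.]), array([282., 231.]), array([282., 177.])] [array([242., 256.]), array([321., 256.])]
```

View pics/w6.png

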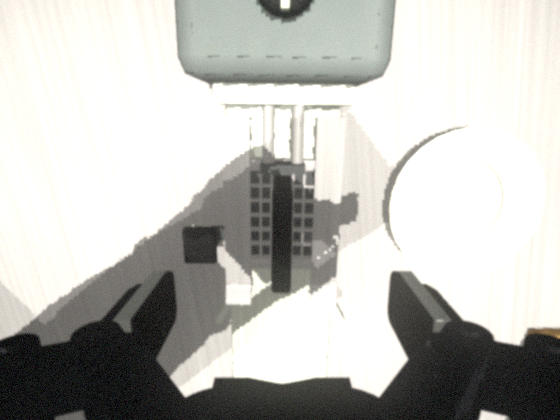

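The cassette is ejected: the fin runs from row 175 to 292 at column 282, centred between the fingers, as predicted. Now I'll descend and grip.

```bash
python3 -m crank '[[[0,0,0,0,-0.001,-0.04,-1],[0,0,0,0,0,-0.035,-1],[0,0,0,0,0,-0.018,-1],[0,0,0,0,0,0,1],[0,0,0,0,0,0,1]]]' 60
python3 -m crank '[[[0,0,0,0,0,0,1],[0,0,0,0,0,0,1],[0,0,0,0,0,0,1],[0,0,0,0,0,0,1],[0,0,0,0,0,0,1]]]'
```

```text
t: 7.7
ee_pos: [0.4722, 0.3381, 0.0647]
eef_rot: [0.747, 0.665, 0.0, 0.0]
force: [0.3, 0.2, 0.8]
finger_gap: 0.0591
grip_force: 0.0
t: 8.2
ee_pos: [0.4724, 0.3381, 0.0645]
eef_rot: [0.747, 0.665, 0.0, 0.0]
force: [-2.2, -1.4, 6.4]
finger_gap: 0.0114
grip_force: 60.9
```

```bash
python3 -m crank '[[[0,0,0,-0.0023,-0.02,0,1],[0,0,0,-0.0023,-0.02,0,1],[0,0,0,-0.0023,-0.02,0,1],[0,0,0,-0.0023,-0.02,0,1],[0,0,0,-0.0023,-0.02,0,1]]]'
python3 -m crank '[[[0,0,0,-0.0023,-0.02,0,1],[0,0,0,-0.0012,-0.01,0,1],[0,0,0,0,0,0,1],[0,0,0,0,0,0.03,1],[0,0,0,0,0,0.05,1]]]'
python3 -m crank '[[[0,0,0,0,0,0.05,1],[0,0,0,0,0,0,1]]]'
python3 - <<'E'
from h import *
t=camera("top"); c=camera("wrist"); print(env.observe()["ee_pos"])
A=cv2.resize(t["frame"][125:275,70:370],(800,400)); cv2.imwrite("pics/t2.png",np.clip(A*1.6,0,255).astype(np.uint8))
E
```

```text
t: 8.7
ee_pos: [0.4608, 0.2377, 0.0643]
eef_rot: [0.747, 0.665, 0.001, -0.0]
force: [0.3, 3.0, 3.2]
finger_gap: 0.0108
grip_force: 60.5
t: 9.2
ee_pos: [0.4556, 0.2076, 0.1421]
eef_rot: [0.747, 0.665, -0.003, -0.001]
force: [1.2, 1.1, -1.5]
finger_gap: 0.0113
grip_force: 59.9
t: 9.4
ee_pos: [0.4593, 0.2092, 0.2]
eef_rot: [0.747, 0.665, 0.005, 0.002]
force: [0.5, -0.3, -2.2]
finger_gap: 0.0106
grip_force: 59.9
[0.45717981 0.20829026 0.19393915]
```

View pics/t2.png

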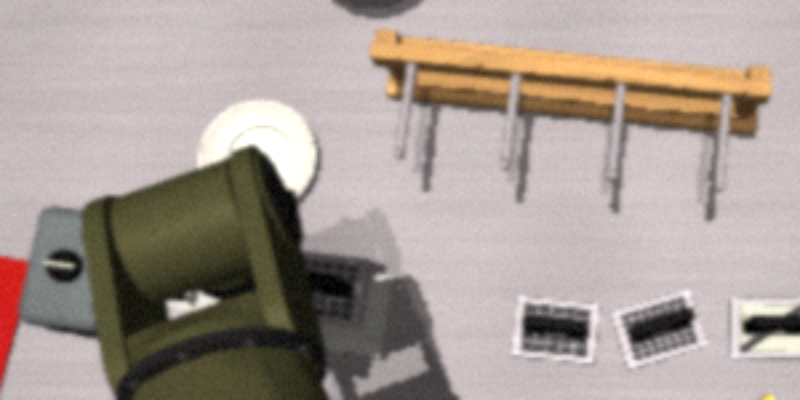

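The cassette hangs in the gripper at crop (340,285). The lit pegs, as opposed to their shadows, end at crop (401,157), (507,170), (612,183) and (720,190).

Run:
```python
from h import *
t=camera("top")
K=np.array([on(t,x/2.667+70,y/2.667+125,.131)[:2] for x,y in [(720,190),(612,183),(507,170),(401,157)]])
B=np.array([on(t,x/2.667+70,y/2.667+125,.131)[:2] for x,y in [(725,95),(620,87),(518,74),(413,65)]])
print(K.round(4),B.round(4)); d=K[3]-K[0]; print("spacing",np.hypot(*d)/3,"rack yaw",np.degrees(np.arctan2(-d[0],d[1])))
v=(B-K).mean(0); print("peg dir",np.degrees(np.arctan2(v[1],v[0])),"len",np.hypot(*v))
y=np.arctan2(-d[0],d[1]); X=np.array([np.cos(y),np.sin(y)]);Y=np.array([-X[1],X[0]]);m=K.mean(0)
for i in range(4):
  k=m+Y*.105*(i-1.5); print(i,"knob",k.round(4),"hang",(k+X*.05).round(4))
```

```text
[[ 0.5613 -0.1747]
 [ 0.5682 -0.0702]
 [ 0.5812  0.0321]
 [ 0.5943  0.136 ]] [[ 0.6572 -0.1817]
 [ 0.6655 -0.0784]
 [ 0.679   0.0225]
 [ 0.6885  0.1269]]
spacing 0.10414246666406528 rack yaw -6.071257901065785
peg dir -5.0391786709971855 len 0.09665539834099862
0 knob [ 0.5596 -0.1758] hang [ 0.6093 -0.1811]
1 knob [ 0.5707 -0.0714] hang [ 0.6204 -0.0767]
2 knob [0.5818 0.033 ] hang [0.6315 0.0277]
3 knob [0.5929 0.1374] hang [0.6426 0.1321]
```

```bash
python3 -m crank '[[[0,0,0,0.03,-0.022,0,1],[0,0,0,0.03,-0.022,0,1],[0,0,0,0.021,-0.02,-0.02,1],[0,0,0,0,0,-0.035,1],[0,0,0,0,0,0,1]]]'
python3 - <<'E'
from h import *
s=env.observe(); p=s["ee_pos"]; print(p)
c=camera("wrist"); cv2.imwrite("pics/w7.png",np.clip(c["frame"]*1.8,0,255).astype(np.uint8))
print("fin exp",[np.round(proj(c,p+np.array([d*.115,d*.993,.0455]))) for d in(-.032,.032)], "knob",proj(c,[.5929,.1374,.136]),"hang",proj(c,[.6426,.1321,.13]))
E
```

```text
t: 10.05
ee_pos: [0.5355, 0.143, 0.1326]
eef_rot: [0.747, 0.664, -0.005, -0.003]
force: [-0.5, -0.1, -2.2]
finger_gap: 0.0113
grip_force: 60.0
[0.53551145 0.14295714 0.13257892]
fin exp [array([279., 390.]), array([279., 227.])] knob (np.float64(405.973282224409), np.float64(263.1102421950233)) hang (np.float64(507.829582341197), np.float64(257.429587022516))
```

View pics/w7.png

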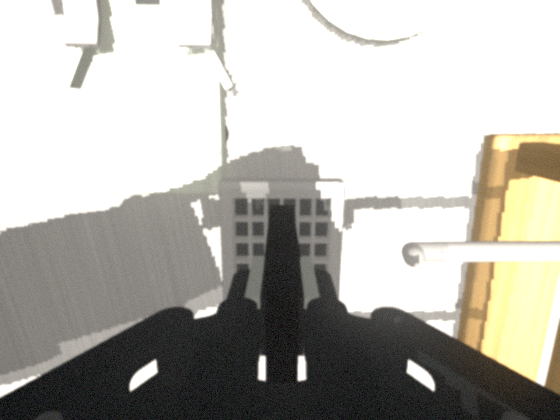

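The knob is at (412,254), the peg axis along row 252, and the cassette's far plate edge at row 182 (columns 225 to 342).

Run:
```python
from h import *
s=env.observe(); p=s["ee_pos"]; c=camera("wrist")
e=on(c,283,181,p[2]-.0345+.012); print("plate far edge rel tcp",(e-p).round(4), "exp",np.array([.115,.993])*.044)
a,b=on(c,412,254,.135),on(c,540,252,.130); print("knob",a,"peg",b, "dir",np.degrees(np.arctan2(*(b-a)[[1,0]])))
print(s["ee_pos"])
```

```text
plate far edge rel tcp [ 0.0049  0.0341 -0.0225] exp [0.00506  0.043692]
knob [0.59813359 0.14042064 0.135     ] peg [0.66094696 0.13228687 0.13      ] dir -7.378242437198546
[0.53649652 0.143684   0.13570646]
```

```bash
python3 -m crank '[[[0,0,0,0.02,0.006,0.001,1],[0,0,0,0.01,0.001,0,1],[0,0,0,0,0,0,1]]]'
python3 -m crank '[[[0,0,0,0.015,-0.001,0,1],[0,0,0,0.015,-0.0015,0,1],[0,0,0,0.015,-0.0015,0,1],[0,0,0,0,0,0,1]]]'
python3 - <<'E'
from h import *
s=env.observe(); p=s["ee_pos"]; c=camera("wrist"); print(p)
cv2.imwrite("pics/w8.png",np.clip(c["frame"]*1.8,0,255).astype(np.uint8))
E
```

```text
t: 10.45
ee_pos: [0.569, 0.1517, 0.1412]
eef_rot: [0.747, 0.665, 0.001, 0.0]
force: [0.5, 0.1, -3.2]
finger_gap: 0.0114
grip_force: 60.2
t: 10.85
ee_pos: [0.6137, 0.1471, 0.1406]
eef_rot: [0.747, 0.665, 0.0, 0.0]
force: [-0.2, -0.9, -2.2]
finger_gap: 0.0113
grip_force: 60.0
[0.61374315 0.14707568 0.1406195 ]
```

View pics/w8.png

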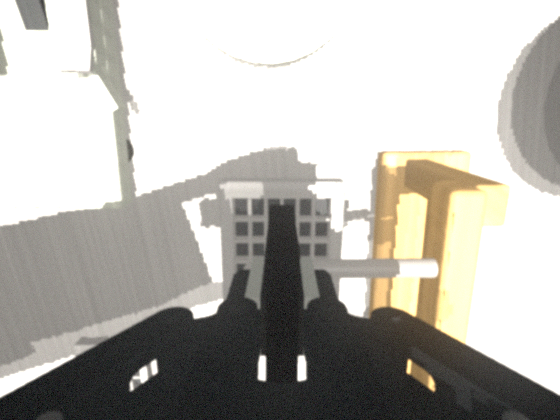

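I've used all 14 pictures, so from here I measure only numerically. The peg runs through the slot (row 268) with no contact force.

```bash
python3 -m crank '[[[0,0,0,0.016,-0.0017,0,1],[0,0,0,0.015,-0.0015,0,1],[0,0,0,0,0,0,1]]]'
python3 -m crank '[[[0,0,0,0,0,-0.008,1],[0,0,0,0,0,-0.004,1],[0,0,0,0,0,0,1]]]'
python3 -m crank '[[[0,0,0,0,0,-0.003,1],[0,0,0,0,0,0,1]]]'
```

```text
t: 11.2
ee_pos: [0.6443, 0.1438, 0.1402]
eef_rot: [0.747, 0.665, 0.0, 0.0]
force: [0.1, 0.0, -1.6]
finger_gap: 0.0114
grip_force: 60.0
t: 11.5
ee_pos: [0.6432, 0.1439, 0.1268]
eef_rot: [0.747, 0.665, -0.001, -0.0]
force: [-0.6, 0.5, -1.9]
finger_gap: 0.0115
grip_force: 60.1
t: 11.7
ee_pos: [0.6439, 0.1438, 0.1245]
eef_rot: [0.747, 0.665, -0.0, -0.0]
force: [0.1, -0.6, -2.2]
finger_gap: 0.0112
grip_force: 60.1
```

```bash
for i in 1 ; do python3 -m crank '[[[0,0,0,0,0,-0.002,1],[0,0,0,0,0,0,1]]]'
python3 -m crank '[[[0,0,0,0,0,-0.002,1],[0,0,0,0,0,0,1]]]'
python3 -m crank '[[[0,0,0,0,0,-0.001,1],[0,0,0,0,0,0,1]]]'; done
```

```text
t: 11.9
ee_pos: [0.6443, 0.1439, 0.1234]
eef_rot: [0.747, 0.665, 0.0, 0.0]
force: [-2.0, -0.6, 2.7]
finger_gap: 0.0114
grip_force: 60.9
t: 12.1
ee_pos: [0.6445, 0.1439, 0.1231]
eef_rot: [0.747, 0.665, 0.001, 0.001]
force: [-8.9, -1.3, 17.8]
finger_gap: 0.0115
grip_force: 62.9
t: 12.3
ee_pos: [0.6446, 0.1439, 0.123]
eef_rot: [0.747, 0.665, 0.001, 0.001]
force: [-12.4, -1.3, 22.6]
finger_gap: 0.0115
grip_force: 64.0
```

```bash
python3 -m crank '[[[0,0,0,0,0,0.0045,1],[0,0,0,0,0,0,1],[0,0,0,0,0,0,0.4],[0,0,0,0,0,0,0.1],[0,0,0,0,0,0,0.1]]]'
python3 -m crank '[[[0,0,0,0,0,0,0.1],[0,0,0,0,0,0.03,0],[0,0,0,0,0,0.04,0],[0,0,0,0,0,0.04,-1],[0,0,0,0,0,0,-1]]]'
python3 - <<'E'
from h import *
s=env.observe(); print(s["ee_pos"],s["finger_gap"])
c=camera("wrist"); f=c["frame"]; 
print("peg knob proj",proj(c,[.597,.1405,.136]),"hang",proj(c,[.642,.1345,.17]))
m=(f.max(2)<22).astype(np.uint8); m[300:]=0
k,_=cv2.findContours(m,0,2)
for q in k:
    if cv2.contourArea(q)>150: print(cv2.contourArea(q),cv2.boundingRect(q),np.round(cv2.minAreaRect(q)[2]))
print(proj(c,[.646,.1665,.17]),proj(c,[.639,.1025,.17]))
E
```

```text
t: 12.8
ee_pos: [0.6441, 0.1438, 0.124]
eef_rot: [0.747, 0.665, -0.0, -0.0]
force: [1.0, -0.4, -0.1]
finger_gap: 0.0381
grip_force: 0.0
t: 13.3
ee_pos: [0.6458, 0.1441, 0.2408]
eef_rot: [0.747, 0.665, 0.004, 0.003]
force: [0.5, -0.5, 0.1]
finger_gap: 0.0702
grip_force: 0.0
[0.64576052 0.14406943 0.24075475] 0.07017238378255519
peg knob proj (np.float64(216.27217680583794), np.float64(218.4001454789068)) hang (np.float64(276.0663567192647), np.float64(233.65496970344148))
239.0 (100, 283, 24, 17) 90.0
(np.float64(276.30742994131026), np.float64(186.09654469709722)) (np.float64(277.2788094951697), np.float64(277.7530850678987))
```

```bash
cat >> h.py <<'E'
def dark(c,u,v,r,th=None,z=None):
    f=cv2.GaussianBlur(c["frame"],(3,3),0).max(2); u,v=int(u),int(v); y0,x0=max(v-r,0),max(u-r,0)
    w=f[y0:v+r,x0:u+r]; th=th or (np.percentile(w,3)+16)
    m=(w<th).astype(np.uint8); k,_=cv2.findContours(m,0,2); out=[]
    for q in sorted(k,key=cv2.contourArea)[-2:]:
        b=cv2.boxPoints(cv2.minAreaRect(q))+[x0,y0]; o=[cv2.contourArea(q),cv2.boundingRect(q+np.array([x0,y0]))]
        if z:
            P=np.array([on(c,*p,z)[:2] for p in b]); e=max((P[1]-P[0],P[2]-P[1]),key=np.linalg.norm); l=sorted([np.linalg.norm(P[1]-P[0]),np.linalg.norm(P[2]-P[1])])
            o+=["ctr",P.mean(0).round(4),"size",np.round(l,4),"ang",round(np.degrees(np.arctan2(e[1],e[0]))%180,1)]
        print(int(th),*o)
E
python3 - <<'E'
from h import *
c=camera("wrist"); dark(c,276,230,60,z=.17)
E
```

```text
44 18.5 (253, 199, 5, 7) ctr [0.6303 0.1583] size [0.0026 0.004 ] ang 82.3
44 1479.0 (271, 171, 18, 103) ctr [0.6441 0.1418] size [0.0106 0.0695] ang 83.7
```

```bash
python3 -m crank '[[[0,0,0,-0.023,-0.045,0,-1],[0,0,0,-0.023,-0.045,0,-1],[0,0,0,-0.023,-0.045,0,-1],[0,0,0,-0.023,-0.045,0,-1],[0,0,0,-0.023,-0.045,0,-1]]]'
python3 -m crank '[[[0,0,0.05,-0.024,-0.045,0,-1],[0,0,0.05,-0.024,-0.045,0,-1],[0,0,0.05,-0.024,-0.045,0,-1],[0,0,0,-0.022,-0.04,0,-1],[0,0,0,0,0,0,-1]]]'
python3 - <<'E'
from h import *
s=env.observe(); print(s["ee_pos"],s["eef_rot"])
c=camera("wrist"); u,v=proj(c,[.437,-.242,.08]); print(u,v); dark(c,u,v,75,z=.08)
f=c["frame"]; cv2.imwrite("pics/x.png",f)
# cream plate: bright, blue lower
b=f.astype(int); m=((b.max(2)>120)).astype(np.uint8); print(np.percentile(b.max(2),[5,50,95]), b[int(v)-20:int(v)+21:20,int(u)-40:int(u)+41:20].tolist())
t=camera("top"); u,v=proj(t,[.644,.137,.17]); dark(t,u,v,18,z=.17)
E
```

```text
t: 13.9
ee_pos: [0.5287, -0.0802, 0.2328]
eef_rot: [0.747, 0.665, -0.001, -0.001]
force: [1.6, 0.1, 0.9]
finger_gap: 0.0853
grip_force: 0.0
t: 14.4
ee_pos: [0.4351, -0.2546, 0.2329]
eef_rot: [0.697, 0.717, -0.001, -0.001]
force: [-0.3, -0.0, 0.6]
finger_gap: 0.0857
grip_force: 0.0
[ 0.43514487 -0.25464005  0.23290331] [ 6.96767126e-01  7.17296474e-01 -5.35131703e-04 -1.02666476e-03]
284.27474579916293 178.32143343271088
55 34.0 (295, 247, 11, 6) ctr [ 0.4535 -0.3076] size [0.0049 0.0092] ang 1.8
55 1201.0 (263, 137, 47, 79) ctr [ 0.4393 -0.239 ] size [0.027  0.0714] ang 104.9
[ 16. 133. 155.] [[[119, 123, 128], [68, 76, 75], [33, 33, 35], [90, 104, 103], [125, 127, 131]], [[82, 86, 88], [67, 74, 72], [32, 32, 35], [70, 79, 78], [103, 108, 112]], [[82, 87, 89], [92, 103, 103], [28, 28, 28], [37, 40, 39], [67, 68, 71]]]
21 159.0 (208, 160, 26, 11) ctr [0.6333 0.1301] size [0.0237 0.0652] ang 85.7
```

Run:
```python
from h import *
c=camera("wrist")
for th in (34,38,44): dark(c,284,178,60,th=th,z=.08)
f=c["frame"].max(2); 
for r in range(125,225,6): print(r,f[r,230:340:4])
```

```text
34 3.5 (281, 215, 6, 3) ctr [ 0.4395 -0.2729] size [0.0019 0.0045] ang 1.9
34 259.0 (279, 170, 12, 43) ctr [ 0.4397 -0.2504] size [0.0089 0.0377] ang 89.4
38 13.5 (282, 145, 5, 6) ctr [ 0.4379 -0.2124] size [0.0034 0.0042] ang 92.0
38 517.5 (278, 158, 14, 60) ctr [ 0.4397 -0.2475] size [0.0107 0.0528] ang 90.3
44 6.5 (267, 148, 5, 7) ctr [ 0.4258 -0.2155] size [0.0019 0.006 ] ang 118.3
44 837.5 (277, 144, 28, 75) ctr [ 0.4446 -0.2419] size [0.0229 0.0653] ang 92.8
125 [ 70  73  70  69  71  87 128 132 131 130 131 132 128 133 131 136 133 133
 150 155 154 157 153 154 155 149 131 136]
131 [ 67  71  68  71  72  69  72 112 154 156 156 151 149 147 145 140 145 150
 145 142 141 147 150 152 148 133 133 136]
137 [ 69 100  92  72  68  70  74  74  68  88 137 144 141 143 145 152 167 170
 173 172 172 171 136 135 132 132 133 134]
143 [107 133 129 128  85  68  71  71  43  47  72  81  89  42  49  71 158 167
 185 179 141 144 130 132 133 132 135 135]
149 [128 131 129 130 131 127  90  72  78  46  45  72  72  37  38  39 147 161
 160 159 142 142 129 131 129 132 133 136]
155 [149 143 129 129 130 128 132 137
[... 691 characters left out ...]
 85  88  86  90  91  90 103 103 103 103  47  34  32  43  45  42
  77  75  73  72  72  69  72  73  73  76]
197 [ 90  89  89  89  89  85  91  93 104 105 107 104  43  37  29  53  70  41
  45  72  71  72  70  72  73  76  73  77]
203 [ 84  89  86  91  88  88  93  91  99  99 102 100  38  34  36  67  80  75
  43  46  70 113  79  82  74  75  76 107]
209 [ 89  87  86  89  88  89  99  96  93  93  93  93  33  35  36  78  94  78
  72 103 118 125 125 129 131 132 129 130]
215 [ 88  88  89  89  84  90  87  92  89  89  91  87  35  37  32  72  90 133
 144 148 146 127 127 128 131 130 131 128]
221 [ 88  89  87  90  87  88  84  87  88  91  90  85  84  82  82  92 143 151
 147 152 151 145 144 135 132 128 130 126]
```

Run:
```python
from h import *
c=camera("wrist"); p=env.observe()["ee_pos"]
print("ctr y from near fin end",on(c,285,218.5,.08)+[0,.032,0],"from far leg foot",on(c,284,141,.012)-[0,.032,0],p)
print("axis tilt",on(c,286,160,.08),on(c,284,210,.08))
f=c["frame"].max(2); print(f[218:250,272].tolist()); print(f[218:250,298].tolist());print(f[110:145,280].tolist())
```

```text
ctr y from near fin end [ 0.44160033 -0.24252576  0.08      ] from far leg foot [ 0.43875335 -0.24334248  0.012     ] [ 0.43803288 -0.25034885  0.23355073]
axis tilt [ 0.44054336 -0.22221008  0.08      ] [ 0.44042065 -0.26666505  0.08      ]
[87, 90, 86, 88, 88, 90, 85, 89, 87, 86, 90, 89, 89, 90, 89, 88, 87, 79, 70, 71, 81, 93, 105, 110, 110, 111, 105, 103, 107, 114, 109, 102]
[149, 149, 147, 151, 148, 151, 150, 148, 153, 148, 147, 150, 151, 146, 150, 151, 149, 146, 125, 93, 74, 91, 122, 153, 163, 163, 158, 157, 151, 129, 103, 78]
[130, 131, 131, 132, 132, 131, 133, 133, 130, 132, 130, 132, 134, 131, 131, 133, 133, 132, 129, 122, 123, 138, 151, 155, 154, 148, 147, 145, 147, 145, 145, 129, 90, 56, 46]
```

```bash
python3 -m crank '[[[0,0,0,0.002,0.0075,-0.04,-1],[0,0,0,0,0,-0.05,-1],[0,0,0,0,0,-0.05,-1],[0,0,0,0,0,-0.038,-1],[0,0,0,0,0,-0.02,-1]]]' 80
python3 -m crank '[[[0,0,0,0,0,0,-1],[0,0,0,0,0,0,1],[0,0,0,0,0,0,1],[0,0,0,0,0,0,1],[0,0,0,0,0,0,1]]]' 80
python3 -m crank '[[[0,0,0,0,0,0,1],[0,0,0,0,0,0,1],[0,0,0,0,0,0,1]]]'
```

```text
t: 15.1
ee_pos: [0.439, -0.2414, 0.0328]
eef_rot: [0.694, 0.72, -0.0, -0.002]
force: [0.0, -0.3, 0.5]
finger_gap: 0.0855
grip_force: 0.0
t: 15.6
ee_pos: [0.4402, -0.2439, 0.0372]
eef_rot: [0.695, 0.719, 0.0, 0.001]
force: [0.6, -0.4, -0.9]
finger_gap: 0.0285
grip_force: 0.0
t: 15.9
ee_pos: [0.4398, -0.2438, 0.0366]
eef_rot: [0.695, 0.719, 0.0, 0.0]
force: [-3.3, 1.5, 6.6]
finger_gap: 0.0105
grip_force: 80.0
```

```bash
python3 -m crank '[[[0,0,0,0,0,0.03,1],[0,0,0,0,0,0.045,1],[0,0,0,0,0,0.045,1],[0,0,-0.075,0.002,0.02,0.02,1],[0,0,-0.075,0.002,0.04,0,1]]]'
python3 -m crank '[[[0,0,0,0.002,0.045,0,1],[0,0,0,0.002,0.045,0,1],[0,0,0,0.002,0.045,0,1],[0,0,0,0.002,0.045,0,1],[0,0,0,0.002,0.045,0,1]]]'
python3 -m crank '[[[0,0,0,0.002,0.045,0,1],[0,0,0,0.002,0.045,0,1],[0,0,0,0.002,0.045,0,1],[0,0,0,0,0.03,0,1],[0,0,0,0,0,0,1]]]'
python3 - <<'E'
from h import *
s=env.observe(); p=s["ee_pos"]; q=s["eef_rot"]; print(p,s["force"],"heading",np.degrees(np.arctan2(2*q[1]**2-1,2*q[0]*q[1])))
c=camera("wrist"); 
# fin position in gripper: -> column/row profile
f=c["frame"].max(2); z0=p[2]-.0366
print([ (r,f[r,240:330:5].tolist()) for r in range(150,240,8)])
print("exp far plate edge row",proj(c,p+np.array([.115*.045,.993*.045,-.0246])),"leg foot",proj(c,p+np.array([.115*.033,.993*.033,-.0246])))
E
```

```text
t: 16.4
ee_pos: [0.4448, -0.1849, 0.1792]
eef_rot: [0.749, 0.663, 0.001, 0.003]
force: [0.3, 0.2, -3.0]
finger_gap: 0.0105
grip_force: 78.9
t: 16.9
ee_pos: [0.4534, 0.0431, 0.1762]
eef_rot: [0.747, 0.665, -0.0, -0.0]
force: [1.6, -0.5, -2.7]
finger_gap: 0.0108
grip_force: 79.0
t: 17.4
ee_pos: [0.4592, 0.2093, 0.1757]
eef_rot: [0.746, 0.666, -0.0, -0.0]
force: [0.7, 0.7, -2.1]
finger_gap: 0.0103
grip_force: 78.9
[0.45922092 0.20926018 0.17572922] [ 0.65952806  0.73428913 -2.11113978] heading -6.447248952084029
[(150, [197, 194, 178, 122, 100, 100, 100, 103, 97, 153, 173, 164, 159, 180, 176, 169, 181, 180]), (158, [111, 99, 95, 97, 93, 97, 99, 99, 98, 98, 97, 99, 98, 98, 102, 112, 180, 179]), (166, [92, 91, 90, 91, 92, 90, 90, 88, 92, 90, 90, 94, 193, 172, 172, 174, 174, 175]), (174, [86, 83, 85, 85, 85, 84, 87, 85, 97, 85, 84, 86, 124, 164, 163, 165, 162, 165]), (182, [48, 87, 93, 92, 96, 95, 97, 91, 92, 102, 115, 153, 175, 171, 173, 175, 173, 176]), (190, [47, 48, 92, 120, 93, 93, 50, 34, 36, 41, 39, 88, 112, 175, 183, 181, 180, 181]), (198, [49, 55, 56, 66, 91, 93, 34, 34, 25, 41, 35, 66, 91, 174, 183, 183, 181, 182]), (206, [106, 54, 54, 43, 49, 92, 29, 32, 33, 34, 41, 54, 92, 90, 91, 157, 181, 179]), (214, [119, 112, 54, 37, 46, 42, 27, 29, 28, 26, 38, 35, 91, 97, 95, 92, 99, 158]), (222, [89, 92, 86, 48, 41, 37, 22, 27, 30, 29, 31, 32, 89, 93, 94, 90, 91, 92]), (230, [90, 89, 87, 88, 58, 24, 29, 24, 30, 29, 29, 29, 74, 88, 93, 95, 92, 95]), (238, [88, 88, 85, 87, 88, 42, 32, 28, 30, 28, 32, 28, 74, 89, 91, 92, 92, 94])]
exp far plate edge row (np.float64(281.1238720415419), np.float64(159.54821745524816)) leg foot (np.float64(281.05496723893975), np.float64(183.04836290852776))
```

```bash
python3 -m crank '[[[0,0,0,-0.0015,0,-0.045,1],[0,0,0,0,0,-0.04,1],[0,0,0,0,0,-0.019,1],[0,0,0,0,0,0,1],[0,0,0,0,0,0,1]]]'
python3 -m crank '[[[0,0,0,0,0,-0.002,1],[0,0,0,0,0,-0.001,1],[0,0,0,0,0,0,1]]]'
```

```text
t: 17.95
ee_pos: [0.4587, 0.2058, 0.073]
eef_rot: [0.747, 0.665, 0.0, 0.0]
force: [0.2, 0.2, -1.9]
finger_gap: 0.0113
grip_force: 78.9
t: 18.25
ee_pos: [0.4586, 0.2063, 0.0699]
eef_rot: [0.747, 0.665, 0.001, 0.0]
force: [-0.2, 0.0, -2.5]
finger_gap: 0.0104
grip_force: 78.9
```

```bash
python3 -m crank '[[[0,0,0,-0.001,0,-0.002,1],[0,0,0,0,0,0,1]]]'
python3 -m crank '[[[0,0,0,0,0,-0.001,1],[0,0,0,0,0,0,1]]]'
python3 -m crank '[[[0,0,0,0,0,-0.001,1],[0,0,0,0,0,0,1]]]'
```

```text
t: 18.45
ee_pos: [0.4571, 0.2063, 0.0672]
eef_rot: [0.747, 0.665, -0.0, -0.0]
force: [0.5, 1.4, -3.0]
finger_gap: 0.0108
grip_force: 78.9
t: 18.65
ee_pos: [0.4573, 0.2064, 0.0666]
eef_rot: [0.747, 0.665, 0.0, 0.0]
force: [-3.0, -0.7, 3.7]
finger_gap: 0.0108
grip_force: 79.7
t: 18.85
ee_pos: [0.4574, 0.2064, 0.0665]
eef_rot: [0.747, 0.665, 0.0, 0.0]
force: [-10.4, -3.4, 18.8]
finger_gap: 0.0105
grip_force: 81.9
```

```bash
python3 -m crank '[[[0,0,0,0,0,0.0015,1],[0,0,0,0.0017,0.015,0,1],[0,0,0,0.0017,0.015,0,1],[0,0,0,0.0017,0.015,0,1],[0,0,0,0,0,0,1]]]'
python3 -m crank '[[[0,0,0,0.0017,0.015,0,1],[0,0,0,0.0017,0.015,0,1],[0,0,0,0,0,0,1]]]'
python3 -m crank '[[[0,0,0,0.0017,0.015,0,1],[0,0,0,0.0017,0.015,0,1],[0,0,0,0,0,0,1]]]'
```

```text
t: 19.35
ee_pos: [0.4627, 0.2534, 0.0667]
eef_rot: [0.746, 0.666, 0.001, -0.0]
force: [0.6, -0.8, -0.4]
finger_gap: 0.0111
grip_force: 79.3
t: 19.65
ee_pos: [0.466, 0.2829, 0.0668]
eef_rot: [0.746, 0.665, 0.001, -0.0]
force: [0.3, 1.5, 0.3]
finger_gap: 0.0107
grip_force: 79.4
t: 19.95
ee_pos: [0.4693, 0.3129, 0.0668]
eef_rot: [0.747, 0.665, 0.001, -0.0]
force: [0.5, 2.2, 0.5]
finger_gap: 0.0106
grip_force: 79.4
```

```bash
python3 -m crank '[[[0,0,0,0.0017,0.015,0,1],[0,0,0,0.0012,0.01,0,1],[0,0,0,0,0,0,1]]]' 110
python3 -m crank '[[[0,0,0,0.0012,0.01,0,1],[0,0,0,0,0,0,1]]]'
python3 -m crank '[[[0,0,0,0.0009,0.008,0,1],[0,0,0,0,0,0,1]]]'
python3 -m crank '[[[0,0,0,0.0005,0.004,0,1],[0,0,0,0,0,0,1]]]'
python3 -m crank '[[[0,0,0,0.0003,0.003,0,1],[0,0,0,0,0,0,1]]]'
```

```text
t: 20.25
ee_pos: [0.4722, 0.337, 0.0667]
eef_rot: [0.747, 0.665, 0.0, 0.0]
force: [-0.4, -1.0, 3.9]
finger_gap: 0.0102
grip_force: 108.0
t: 20.45
ee_pos: [0.4734, 0.3462, 0.0667]
eef_rot: [0.747, 0.665, -0.0, 0.0]
force: [1.0, -3.9, 2.9]
finger_gap: 0.0104
grip_force: 108.0
t: 20.65
ee_pos: [0.4743, 0.3537, 0.0668]
eef_rot: [0.747, 0.665, -0.001, 0.0]
force: [-0.1, -6.3, 4.8]
finger_gap: 0.0104
grip_force: 108.6
t: 20.85
ee_pos: [0.4748, 0.3573, 0.0668]
eef_rot: [0.747, 0.665, -0.001, 0.0]
force: [-1.0, -9.2, 6.3]
finger_gap: 0.0104
grip_force: 109.0
t: 21.05
ee_pos: [0.4751, 0.3601, 0.0668]
eef_rot: [0.747, 0.665, -0.001, 0.0]
force: [-1.1, -10.2, 6.2]
finger_gap: 0.0103
grip_force: 108.6
```

```bash
python3 -m crank '[[[0,0,0,0.0003,0.003,0,1],[0,0,0,0,0,0,1]]]'
python3 -m crank '[[[0,0,0,0.0003,0.003,0,1],[0,0,0,0,0,0,1]]]'
python3 -m crank '[[[0,0,0,0.0002,0.002,0,1],[0,0,0,0,0,0,1]]]'
```

```text
t: 21.25
ee_pos: [0.4754, 0.363, 0.0668]
eef_rot: [0.747, 0.665, -0.001, 0.001]
force: [-0.7, -10.6, 6.0]
finger_gap: 0.0104
grip_force: 108.6
t: 21.45
ee_pos: [0.4756, 0.3642, 0.067]
eef_rot: [0.747, 0.665, -0.003, 0.001]
force: [-5.7, -25.8, 14.7]
finger_gap: 0.01
grip_force: 110.0
t: 21.65
ee_pos: [0.4756, 0.3645, 0.0671]
eef_rot: [0.747, 0.665, -0.004, 0.002]
force: [-10.0, -41.3, 22.5]
finger_gap: 0.0106
grip_force: 111.3
```

```bash
python3 -m crank '[[[0,0,0,-0.0003,-0.003,0,1],[0,0,0,-0.0002,-0.002,0,1],[0,0,0,0,0,0,1]]]'
python3 -m crank '[[[0,0,0,-0.0002,-0.002,0,1],[0,0,0,0,0,0,1],[0,0,0,0,0,0,-1],[0,0,0,0,0,0,-1],[0,0,0,0,0,0,-1]]]'
python3 -m crank '[[[0,0,0,0,0,0,-1],[0,0,0,0,0,0.03,-1],[0,0,0,0,0,0.05,-1],[0,0,0,0,-0.03,0.02,-1],[0,0,0,-0.02,-0.05,0,-1]]]'
python3 - <<'E'
from h import *
c=camera("wrist"); print(env.observe()["ee_pos"]); f=c["frame"].max(2); o=np.array([.467,.297]);a=np.radians(83.4);ux=np.array([np.cos(a),np.sin(a)]);uy=np.array([-ux[1],ux[0]])
for n,x,y,z in [("plate rear",.018,.015,.042),("plate rear ejected",-.002,.015,.042),("fin rear top",.03,0,.11),("fin front top",.094,0,.11),("pad",.01,.065,.052)]: print(n,np.round(proj(c,[*(o+ux*x+uy*y),z])))
dark(c,*proj(c,[*(o+ux*.062),.11]),75,z=.11)
dark(c,*proj(c,[*(o+ux*.01+uy*.065),.052]),40,z=.052)
u,v=map(int,proj(c,[*(o+ux*.018+uy*.015),.042])); print(u,v,f[v-30:v+40:2,u].tolist())
E
```

```text
t: 21.95
ee_pos: [0.4755, 0.363, 0.0668]
eef_rot: [0.747, 0.665, -0.0, 0.0]
force: [-0.6, -10.6, 5.1]
finger_gap: 0.0103
grip_force: 108.5
t: 22.45
ee_pos: [0.475, 0.3624, 0.0667]
eef_rot: [0.747, 0.665, 0.0, -0.0]
force: [-0.0, 0.6, -0.1]
finger_gap: 0.0534
grip_force: 0.0
t: 22.95
ee_pos: [0.4582, 0.2867, 0.1699]
eef_rot: [0.746, 0.666, 0.003, 0.001]
force: [2.7, -0.3, -0.1]
finger_gap: 0.0857
grip_force: 0.0
[0.45330315 0.27992661 0.16643117]
plate rear [271. 164.]
plate rear ejected [271. 188.]
fin rear top [293. 159.]
fin front top [294.  42.]
pad [206. 176.]
64 170.0 (218, 161, 16, 17) ctr [0.4292 0.3253] size [0.009  0.0097] ang 81.4
64 2042.5 (282, 55, 26, 110) ctr [0.4736 0.3539] size [0.0135 0.0609] ang 81.9
50 1159.5 (191, 163, 41, 37) ctr [0.407  0.3097] size [0.0282 0.0304] ang 173.4
270 163 [182, 182, 179, 171, 160, 155, 151, 131, 102, 88, 82, 79, 76, 74, 74, 73, 81, 100, 85, 78, 78, 77, 77, 78, 77, 78, 75, 78, 75, 78, 81, 78, 77, 73, 79]
```

Run:
```python
from h import *
c=camera("wrist"); f=c["frame"].max(2); o=np.array([.467,.297]);a=np.radians(83.4);ux=np.array([np.cos(a),np.sin(a)]);uy=np.array([-ux[1],ux[0]])
L=lambda q,z:np.round(np.array([(on(c,*q,z)[:2]-o)@ux,(on(c,*q,z)[:2]-o)@uy])*1000,1)
for k in (.012,.02): 
  u,v=map(int,proj(c,[*(o+ux*.018+uy*k),.042])); col=f[v-25:v+30,u].astype(int); print(u,v,col.tolist()); 
g=f[100:215,int(proj(c,[*(o+ux*.03),.11])[0])].tolist(); print("fin col",g)
print(L((271,165),.042),L((271,167),.042))
# bed end for scale
for x in (-.132,): print("bed end",proj(c,[*(o+ux*x),.03]))
```

```text
280 153 [178, 176, 169, 160, 159, 158, 158, 159, 155, 160, 154, 155, 156, 157, 156, 155, 154, 154, 142, 140, 146, 153, 146, 136, 121, 108, 99, 95, 92, 98, 119, 139, 143, 144, 135, 118, 99, 86, 80, 82, 83, 80, 80, 80, 83, 77, 80, 79, 81, 80, 78, 79, 82, 79, 76]
270 153 [184, 186, 183, 184, 183, 184, 182, 184, 183, 182, 181, 174, 165, 155, 134, 107, 88, 82, 78, 78, 79, 76, 76, 76, 74, 71, 76, 72, 71, 72, 75, 78, 83, 81, 81, 86, 103, 117, 113, 94, 84, 82, 79, 80, 81, 78, 79, 79, 76, 78, 78, 75, 81, 79, 79]
fin col [56, 55, 51, 55, 58, 56, 54, 54, 53, 56, 53, 54, 53, 50, 50, 54, 52, 51, 51, 50, 52, 50, 49, 46, 50, 49, 51, 49, 46, 50, 50, 50, 46, 51, 48, 47, 50, 46, 46, 48, 47, 45, 46, 45, 45, 46, 48, 50, 47, 46, 47, 71, 108, 129, 138, 138, 136, 123, 95, 74, 61, 58, 59, 61, 60, 61, 62, 58, 62, 58, 63, 59, 60, 58, 63, 64, 59, 58, 61, 57, 53, 45, 44, 40, 40, 41, 45, 49, 61, 72, 76, 76, 76, 79, 80, 75, 77, 78, 78, 79, 74, 77, 78, 78, 79, 78, 77, 75, 75, 75, 78, 79, 78, 74, 79]
[ 9.3 19.7] [ 7.7 19.7]
bed end (np.float64(294.17629258041256), np.float64(316.5615037324438))
```

Run:
```python
from h import *
c=camera("wrist"); o=np.array([.467,.297]);a=np.radians(83.4);ux=np.array([np.cos(a),np.sin(a)]);uy=np.array([-ux[1],ux[0]])
L=lambda q,z:np.round(np.array([(on(c,*q,z)[:2]-o)@ux,(on(c,*q,z)[:2]-o)@uy])*1000,1)
u=proj(c,[*(o+ux*.03),.11])[0]; print(u,"foot",L((u,150.5),.042),"rear",L((u,158.5),.042),"slot dark",L((u,180),.03),L((u,188),.03))
f=c["frame"].max(2)
for v in (320,):
  print(f[290:340,int(u)].tolist())
t=camera("top"); 
for n,(x,z) in {"rear":(.018,.042),"bed":(-.132,.03)}.items(): print(n,proj(t,[*(o+ux*x),z]))
```

```text
299.00013164664347 foot [23.1 -3.1] rear [17.  -3.2] slot dark [-2.2 -3.9] [-8.9 -4. ]
[171, 170, 172, 169, 172, 170, 170, 168, 170, 170, 169, 172, 170, 168, 169, 167, 170, 170, 172, 171, 170, 169, 168, 168, 169, 169, 170, 170, 169, 167, 165, 156, 150, 150, 154, 153, 154, 152, 151, 152, 154, 151, 153, 153, 152, 150, 150, 150, 151, 149]
rear (np.float64(160.27937623310288), np.float64(235.8337632474604))
bed (np.float64(214.32166428095354), np.float64(242.56113386270212))
```

```bash
python3 -m crank '[[[0,0,0,0,-0.03,0.03,-1],[0,0,0,-0.004,-0.048,0.02,-1],[0,0,0,-0.004,-0.048,0.017,-1],[0,0,0,-0.004,-0.048,0,-1],[0,0,0,-0.004,-0.048,0,-1]]]'
python3 -m crank '[[[0,0,0,0,-0.045,0,-1],[0,0,0,0,-0.03,0,-1],[0,0,0,0,0,0,-1],[0,0,0,0,0,0,-1]]]'
cat >> h.py <<'E'
def cas(x,y,r=75,th=46,off=0):
    """fin of a cassette with underside at off: near end -> centre"""
    c=camera("wrist"); p=env.observe()["ee_pos"]; u,v=map(int,proj(c,[x,y,.08+off])); y0,x0=v-r,u-r
    w=cv2.GaussianBlur(c["frame"],(3,3),0).max(2)[y0:v+r,x0:u+r]; m=cv2.morphologyEx((w<th).astype(np.uint8),cv2.MORPH_OPEN,np.ones((5,5)))
    k,_=cv2.findContours(m,0,2); q=max(k,key=cv2.contourArea)
    b=cv2.boxPoints(cv2.minAreaRect(q))+[x0,y0]; b=b[np.argsort(b[:,1])]
    far,near=b[:2].mean(0),b[2:].mean(0); F,N=on(c,*far,.012+off)[:2],on(c,*near,.08+off)[:2]
    Ft=on(c,*far,.08+off)[:2]; ax=(Ft-N)/np.linalg.norm(Ft-N)
    print("px far,near",far.round(),near.round(),"ctr near",(N+.032*ax).round(4),"ctr foot",(F-.032*ax).round(4),"axis",round(np.degrees(np.arctan2(ax[1],ax[0])),1),"tcp",p.round(4))
E
python3 - <<'E'
from h import *
for th in (36,46,56): cas(.436,-.0125,th=th)
E
```

```text
t: 23.65
ee_pos: [0.4412, 0.0659, 0.2333]
eef_rot: [0.746, 0.665, 0.001, 0.0]
force: [0.8, -0.5, 0.2]
finger_gap: 0.0855
grip_force: 0.0
t: 24.05
ee_pos: [0.4415, -0.0079, 0.2327]
eef_rot: [0.747, 0.665, 0.0, -0.0]
force: [0.1, 0.5, -0.9]
finger_gap: 0.0854
grip_force: 0.0
px far,near [279. 153.] [279. 202.] ctr near [0.4423 0.0156] ctr foot [ 0.4385 -0.0126] axis 83.2 tcp [ 0.4413 -0.0074  0.2326]
px far,near [280. 147.] [280. 203.] ctr near [0.4425 0.0152] ctr foot [ 0.4396 -0.006 ] axis 83.3 tcp [ 0.4412 -0.0071  0.2326]
px far,near [291. 131.] [269. 202.] ctr near [0.4424 0.0145] ctr foot [0.4439 0.0113] axis 66.0 tcp [ 0.4411 -0.007   0.2326]
```

Run:
```python
from h import *
c=camera("wrist"); print(proj(c,[.436,-.0125,.08])); f=c["frame"].max(2)
for r in range(100,262,6): print(r,f[r,236:330:4].tolist())
```

```text
(np.float64(276.1373249663169), np.float64(199.19840297369714))
100 [145, 142, 153, 153, 152, 155, 150, 149, 155, 153, 156, 154, 153, 154, 150, 152, 157, 152, 150, 147, 153, 145, 148, 140]
106 [130, 130, 134, 131, 135, 135, 131, 131, 139, 131, 133, 135, 133, 134, 133, 135, 137, 132, 133, 128, 136, 134, 134, 134]
112 [132, 131, 132, 133, 134, 134, 138, 128, 133, 133, 134, 135, 131, 136, 133, 133, 133, 132, 129, 129, 134, 133, 129, 132]
118 [130, 130, 130, 164, 183, 156, 158, 156, 156, 157, 159, 158, 156, 158, 158, 156, 157, 156, 167, 130, 129, 131, 133, 132]
124 [127, 135, 128, 137, 157, 123, 122, 129, 124, 123, 121, 128, 143, 133, 137, 140, 114, 128, 151, 122, 127, 132, 134, 132]
130 [129, 131, 129, 122, 147, 76, 71, 109, 69, 63, 39, 40, 39, 73, 84, 95, 79, 105, 146, 130, 130, 129, 131, 132]
136 [130, 129, 131, 124, 147, 77, 72, 113, 80, 53, 48, 47, 46, 77, 92, 98, 89, 105, 148, 133, 125, 128, 130, 130]
142 [131, 128, 129, 122, 145, 82, 67, 104, 71, 56, 47, 48, 41, 65, 83, 91, 67, 103, 146, 126, 126, 129, 128, 131]
148 [127, 114, 109, 107, 104, 58, 44, 54, 44, 45, 40, 43, 44, 48, 51,
[... 1269 characters left out ...]
, 92, 149, 151, 152, 151, 148, 147, 152]
226 [150, 90, 92, 89, 89, 90, 90, 87, 88, 89, 88, 94, 90, 90, 91, 91, 88, 150, 152, 153, 153, 154, 147, 150]
232 [151, 113, 86, 91, 87, 90, 91, 89, 90, 90, 93, 88, 89, 90, 91, 89, 79, 139, 149, 150, 152, 153, 152, 149]
238 [93, 92, 88, 89, 92, 91, 93, 91, 91, 86, 89, 89, 88, 79, 70, 87, 112, 88, 153, 155, 154, 155, 150, 150]
244 [89, 93, 89, 90, 88, 91, 91, 91, 90, 82, 71, 76, 92, 96, 95, 91, 96, 87, 142, 156, 156, 156, 150, 147]
250 [100, 101, 91, 91, 88, 88, 73, 76, 89, 95, 93, 89, 79, 75, 52, 62, 68, 98, 121, 156, 154, 154, 151, 149]
256 [149, 154, 151, 150, 115, 101, 105, 99, 93, 83, 73, 40, 42, 88, 111, 128, 77, 121, 156, 130, 156, 156, 152, 149]
```

s1 has been nudged about 25 mm in +y since the start. I'll take its new position from the fin ends at rows 128 and 204.

Run:
```python
from h import *
c=camera("wrist"); print(on(c,280,204.5,.08)+[.004,.0318,0],on(c,280,128,.012)-[.004,.0318,0],on(c,280,117,.012)-[.005,.0437,0]);
for r in (135,170,200):
  f=cv2.GaussianBlur(c["frame"],(3,3),0).max(2)[r,265:300].astype(int); i=np.where(f<(50 if r==135 else 38))[0]+265; print(r,i.min(),i.max())
print(on(c,280,200,.08)[:2],on(c,279.5,160,.08)[:2],env.observe()["ee_pos"])
```

```text
[0.44274592 0.01407658 0.08      ] [0.44167208 0.01320348 0.012     ] [0.44191372 0.0120557  0.012     ]
135 273 285
170 272 287
200 275 285
[ 0.43921562 -0.01365593] [0.44282651 0.0213434 ] [ 0.44096731 -0.00717835  0.23257604]
```

```bash
python3 -m crank '[[[0,0,0,0.001,0.0205,-0.04,-1],[0,0,0,0,0,-0.05,-1],[0,0,0,0,0,-0.05,-1],[0,0,0,0,0,-0.038,-1],[0,0,0,0,0,-0.018,-1]]]' 60
python3 -m crank '[[[0,0,0,0,0,0,-1],[0,0,0,0,0,0,1],[0,0,0,0,0,0,1],[0,0,0,0,0,0,1],[0,0,0,0,0,0,1]]]'
python3 -m crank '[[[0,0,0,0,0,0,1],[0,0,0,0,0,0,1],[0,0,0,0,0,0.03,1],[0,0,0,0,0,0.05,1],[0,0,0,0,0,0.025,1]]]'
python3 -m crank '[[[0,0,0,0.03,0.008,0,1],[0,0,0,0.03,0.01,0,1],[0,0,0,0.03,0.01,0,1],[0,0,0,0,0,0,1],[0,0,0,0,0,0,1]]]'
python3 - <<'E'
from h import *
c=camera("wrist"); p=env.observe()["ee_pos"]; print(p); f=c["frame"].max(2)
u,v=map(int,proj(c,[.62,.032,.13])); print(u,v,f[v-30:v+31,u].tolist())
u,v=map(int,proj(c,[.60,.034,.13])); print(u,v,f[v-30:v+31,u].tolist())
u,v=map(int,proj(c,p+[.0037,.032,-.0246])); print(u,v,f[v-30:v+20,u].tolist())
E
```

```text
t: 24.8
ee_pos: [0.4402, 0.0131, 0.0335]
eef_rot: [0.747, 0.665, -0.001, -0.001]
force: [1.0, -0.2, 0.6]
finger_gap: 0.0852
grip_force: 0.0
t: 25.3
ee_pos: [0.4422, 0.0124, 0.0374]
eef_rot: [0.747, 0.665, 0.001, 0.001]
force: [0.2, -0.2, -0.1]
finger_gap: 0.0282
grip_force: 0.0
t: 25.8
ee_pos: [0.4424, 0.0123, 0.1447]
eef_rot: [0.747, 0.665, 0.001, 0.001]
force: [0.8, 0.8, -1.3]
finger_gap: 0.0112
grip_force: 62.5
t: 26.3
ee_pos: [0.5314, 0.0405, 0.1408]
eef_rot: [0.747, 0.665, -0.001, -0.001]
force: [-0.8, -0.5, -1.3]
finger_gap: 0.011
grip_force: 62.4
[0.53107803 0.04027447 0.14106693]
459 250 [97, 95, 93, 92, 93, 90, 90, 94, 91, 92, 90, 92, 93, 95, 95, 96, 92, 96, 93, 93, 96, 110, 128, 139, 152, 163, 168, 175, 185, 188, 196, 197, 199, 196, 192, 188, 186, 178, 167, 145, 127, 112, 108, 110, 106, 109, 110, 114, 117, 119, 121, 123, 123, 124, 125, 125, 126, 127, 127, 128, 131]
418 250 [200, 201, 202, 201, 202, 199, 201, 202, 199, 201, 200, 200, 201, 201, 202, 203, 201, 202, 198, 194, 168, 133, 119, 128, 136, 146, 152, 154, 160, 168, 174, 179, 178, 173, 172, 166, 165, 160, 154, 159, 176, 194, 201, 203, 201, 203, 201, 200, 202, 199, 202, 202, 200, 200, 201, 200, 199, 202, 202, 201, 201]
280 185 [95, 95, 101, 113, 120, 110, 101, 101, 98, 97, 98, 97, 98, 95, 93, 92, 94, 94, 90, 90, 78, 67, 57, 54, 49, 49, 50, 42, 38, 35, 34, 32, 35, 39, 30, 34, 33, 35, 31, 32, 34, 39, 34, 36, 32, 32, 29, 29, 27, 29]
```

```bash
python3 -m crank '[[[0,0,0,0.022,-0.004,0,1],[0,0,0,0.022,-0.003,0,1],[0,0,0,0,0,0,1]]]'
python3 -m crank '[[[0,0,0,0.02,-0.002,0,1],[0,0,0,0.02,-0.002,0,1],[0,0,0,0.019,-0.002,0,1],[0,0,0,0,0,0,1]]]'
python3 -m crank '[[[0,0,0,0,0,-0.008,1],[0,0,0,0,0,-0.004,1],[0,0,0,0,0,0,1]]]'
python3 -m crank '[[[0,0,0,0,0,-0.002,1],[0,0,0,0,0,0,1]]]'
```

```text
t: 26.65
ee_pos: [0.5766, 0.0327, 0.1416]
eef_rot: [0.747, 0.665, 0.0, 0.0]
force: [-0.6, 0.2, -2.1]
finger_gap: 0.0112
grip_force: 62.4
t: 27.05
ee_pos: [0.6351, 0.0269, 0.1413]
eef_rot: [0.747, 0.665, -0.0, -0.0]
force: [-0.2, 1.0, -2.4]
finger_gap: 0.0111
grip_force: 62.4
t: 27.35
ee_pos: [0.6337, 0.0274, 0.1287]
eef_rot: [0.747, 0.665, -0.001, -0.001]
force: [-0.0, -0.2, -1.7]
finger_gap: 0.0111
grip_force: 62.4
t: 27.55
ee_pos: [0.6345, 0.0274, 0.1275]
eef_rot: [0.747, 0.665, -0.0, -0.0]
force: [-0.8, -0.1, -1.7]
finger_gap: 0.0111
grip_force: 62.4
```

```bash
python3 -m crank '[[[0,0,0,0,0,-0.001,1],[0,0,0,0,0,0,1],[0,0,0,0,0,0,0.4],[0,0,0,0,0,0,0.1],[0,0,0,0,0,0,0.1]]]'
python3 -m crank '[[[0,0,0,0,0,0,0.1],[0,0,0,0,0,0.03,0],[0,0,0,0,0,0.04,0],[0,0,0,0,0,0.037,-1],[0,0,0,0,0,0,-1]]]'
python3 - <<'E'
from h import *
c=camera("wrist"); f=c["frame"].max(2); u,v=map(int,proj(c,[.636,.0305,.17])); print(env.observe()["ee_pos"],u,v,[ (r,f[r,u-20:u+21:4].tolist()) for r in range(v-70,v+66,6)])
print("near exp",proj(c,[.632,-.0015,.17]))
E
python3 -m crank '[[[0,0,0,-0.045,-0.02,0,-1],[0,0,0,-0.045,-0.03,0,-1],[0,0,0.144,-0.045,-0.04,0,-1],[0,0,0.144,-0.045,-0.04,0,-1],[0,0,0.144,-0.017,-0.025,0,-1]]]'
python3 -m crank '[[[0,0,0,0,0,0,-1],[0,0,0,0,0,0,-1]]]'
python3 - <<'E'
from h import *
s=env.observe(); print(s["ee_pos"],s["eef_rot"])
c=camera("wrist"); f=c["frame"].max(2); u,v=map(int,proj(c,[.438,-.12,.08])); print(u,v)
for r in range(v-75,v+70,6): print(r,f[r,u-56:u+57:4].tolist())
E
```

```text
t: 28.05
ee_pos: [0.6349, 0.0274, 0.1267]
eef_rot: [0.747, 0.665, 0.0, 0.0]
force: [0.8, -0.2, -0.2]
finger_gap: 0.0385
grip_force: 0.0
t: 28.55
ee_pos: [0.6363, 0.0274, 0.2395]
eef_rot: [0.747, 0.665, 0.003, 0.003]
force: [0.6, -0.1, -0.0]
finger_gap: 0.0698
grip_force: 0.0
[0.63556136 0.0273745  0.23627616] 278 215 [(145, [194, 194, 191, 193, 191, 194, 192, 193, 177, 164, 166]), (151, [150, 133, 123, 108, 103, 99, 128, 121, 98, 81, 131]), (157, [70, 64, 56, 53, 44, 38, 43, 47, 46, 55, 56]), (163, [68, 62, 53, 43, 34, 38, 37, 38, 45, 48, 55]), (169, [91, 88, 78, 40, 36, 36, 39, 40, 73, 73, 75]), (175, [50, 55, 44, 38, 36, 36, 36, 32, 44, 51, 55]), (181, [45, 54, 43, 31, 32, 34, 28, 37, 44, 49, 54]), (187, [65, 68, 64, 35, 28, 31, 32, 33, 64, 68, 69]), (193, [48, 58, 41, 29, 30, 30, 33, 36, 39, 48, 56]), (199, [72, 74, 73, 37, 32, 31, 26, 33, 73, 70, 76]), (205, [72, 73, 72, 37, 30, 25, 25, 31, 72, 71, 72]), (211, [44, 74, 48, 34, 30, 26, 31, 31, 41, 54, 50]), (217, [69, 87, 76, 41, 30, 29, 27, 33, 65, 71, 71]), (223, [42, 67, 52, 35, 31, 28, 34, 32, 43, 53, 53]), (229, [45, 72, 44, 
[... 3615 characters left out ...]
1, 152, 137, 93, 95, 90, 93, 91, 91, 92, 95, 140, 157, 151, 153, 154, 152, 155, 156, 152, 156, 151, 156]
246 [150, 151, 153, 153, 154, 156, 154, 153, 152, 147, 146, 121, 93, 94, 92, 94, 102, 149, 153, 154, 153, 155, 148, 156, 155, 155, 153, 152, 154]
252 [151, 150, 155, 152, 155, 151, 152, 155, 149, 153, 153, 154, 152, 150, 142, 115, 153, 158, 154, 153, 151, 150, 154, 156, 152, 155, 148, 156, 156]
258 [151, 154, 154, 153, 155, 155, 152, 152, 152, 151, 151, 156, 154, 155, 152, 156, 154, 153, 155, 152, 153, 153, 160, 157, 154, 154, 155, 156, 158]
264 [150, 151, 153, 157, 152, 154, 157, 148, 151, 154, 154, 152, 154, 155, 154, 155, 157, 150, 153, 154, 155, 156, 158, 151, 155, 151, 155, 157, 156]
```

```bash
cat >> h.py <<'E'
def ctr(near,far,deg):
    c=camera("wrist"); a=np.radians(deg); ax=np.array([np.cos(a),np.sin(a)]); p=env.observe()["ee_pos"]
    n=on(c,*near,.08)[:2]+.032*ax; f=on(c,*far,.012)[:2]-.032*ax; print(n.round(4),f.round(4),"tcp",p.round(4),"shift",((n+f)/2-p[:2]).round(4))
E
python3 - <<'E'
from h import *
ctr((257.5,231.5),(258.5,154.5),107.7)
E
```

```text
[ 0.4379 -0.1214] [ 0.4364 -0.1243] tcp [ 0.4577 -0.1104  0.233 ] shift [-0.0206 -0.0124]
```

```bash
python3 -m crank '[[[0,0,0,-0.0205,-0.0125,-0.04,-1],[0,0,0,0,0,-0.05,-1],[0,0,0,0,0,-0.05,-1],[0,0,0,0,0,-0.038,-1],[0,0,0,0,0,-0.018,-1]]]'
python3 -m crank '[[[0,0,0,0,0,0,-1],[0,0,0,0,0,0,1],[0,0,0,0,0,0,1],[0,0,0,0,0,0,1],[0,0,0,0,0,0,1]]]'
python3 -m crank '[[[0,0,0,0,0,0,1],[0,0,0,0,0,0,1],[0,0,0,0,0,0.03,1],[0,0,0,0,0,0.05,1],[0,0,0,0,0,0.025,1]]]'
python3 -m crank '[[[0,0,-0.144,0.03,0.02,0,1],[0,0,-0.144,0.03,0.02,0,1],[0,0,-0.144,0.023,0.02,0,1],[0,0,0,0,0,0,1],[0,0,0,0,0,0,1]]]'
cat >> h.py <<'E'
def peg(x,y):
    c=camera("wrist"); s=env.observe(); p=s["ee_pos"]; q=s["eef_rot"]; f=c["frame"].max(2)
    print(p,"heading",np.degrees(np.arctan2(2*q[1]**2-1,2*q[0]*q[1])))
    for d in (0,-.02):
        u,v=map(int,proj(c,[x+d,y-d*.106,.13])); print(u,v,f[v-30:v+31,u].tolist())
    u,v=map(int,proj(c,p+[.0037,.032,-.0246])); print("foot",u,v,f[v-30:v+20,u].tolist())
E
python3 - <<'E'
from h import *
peg(.609,-.073)
E
```

```text
t: 29.9
ee_pos: [0.4357, -0.1221, 0.034]
eef_rot: [0.589, 0.808, -0.001, -0.002]
force: [0.2, -0.1, 0.4]
finger_gap: 0.0854
grip_force: 0.0
t: 30.4
ee_pos: [0.4374, -0.1236, 0.0384]
eef_rot: [0.589, 0.808, 0.0, 0.001]
force: [-0.5, -0.5, 0.2]
finger_gap: 0.0282
grip_force: 0.0
t: 30.9
ee_pos: [0.4375, -0.1238, 0.1457]
eef_rot: [0.589, 0.808, 0.0, 0.001]
force: [0.3, -0.5, -2.5]
finger_gap: 0.0107
grip_force: 62.9
t: 31.4
ee_pos: [0.5196, -0.0632, 0.142]
eef_rot: [0.747, 0.665, -0.001, -0.001]
force: [-0.2, 0.0, -3.1]
finger_gap: 0.0106
grip_force: 62.9
[ 0.51930777 -0.06368786  0.14216776] heading -6.733474384023182
459 251 [99, 99, 99, 100, 100, 100, 102, 102, 102, 103, 100, 99, 103, 102, 101, 104, 101, 102, 101, 102, 112, 125, 139, 148, 161, 168, 176, 185, 191, 195, 197, 199, 193, 195, 189, 190, 178, 168, 149, 123, 113, 110, 111, 112, 112, 112, 117, 117, 114, 120, 122, 121, 120, 121, 117, 122, 126, 126, 128, 128, 129]
419 251 [200, 202, 200, 203, 204, 202, 201, 203, 205, 202, 203, 202, 203, 203, 203, 204, 202, 205, 197, 174, 137, 124, 128, 137, 142, 152, 155, 159, 168, 173, 176, 178, 178, 174, 166, 163, 162, 156, 159, 177, 194, 201, 201, 202, 204, 203, 202, 202, 203, 199, 204, 202, 201, 201, 202, 200, 201, 201, 199, 204, 202]
foot 280 185 [92, 91, 93, 90, 90, 88, 93, 104, 118, 127, 127, 129, 127, 127, 127, 123, 120, 121, 112, 106, 104, 100, 97, 88, 72, 57, 51, 50, 49, 49, 45, 34, 36, 30, 29, 31, 36, 32, 27, 28, 30, 29, 29, 31, 34, 31, 28, 28, 27, 25]
```

```bash
python3 -m crank '[[[0,0,0,0.022,-0.003,0,1],[0,0,0,0.023,-0.003,0,1],[0,0,0,0,0,0,1]]]'
python3 -m crank '[[[0,0,0,0.02,-0.002,0,1],[0,0,0,0.02,-0.002,0,1],[0,0,0,0.019,-0.002,0,1],[0,0,0,0,0,0,1]]]'
python3 -m crank '[[[0,0,0,0,0,-0.007,1],[0,0,0,0,0,-0.004,1],[0,0,0,0,0,0,1]]]'
python3 -m crank '[[[0,0,0,0,0,-0.0015,1],[0,0,0,0,0,0,1]]]'
```

```text
t: 31.75
ee_pos: [0.5659, -0.0706, 0.1425]
eef_rot: [0.748, 0.664, 0.0, 0.0]
force: [0.9, -0.6, -2.7]
finger_gap: 0.0109
grip_force: 62.9
t: 32.15
ee_pos: [0.6243, -0.0764, 0.1423]
eef_rot: [0.748, 0.664, -0.0, -0.0]
force: [0.5, 0.3, -2.9]
finger_gap: 0.0109
grip_force: 62.8
t: 32.45
ee_pos: [0.6229, -0.0756, 0.1307]
eef_rot: [0.748, 0.664, -0.001, -0.001]
force: [-1.0, -0.9, -2.1]
finger_gap: 0.0111
grip_force: 62.8
t: 32.65
ee_pos: [0.6237, -0.0755, 0.1301]
eef_rot: [0.748, 0.664, -0.0, 0.0]
force: [-0.4, 0.3, -2.3]
finger_gap: 0.0112
grip_force: 62.8
```

```bash
python3 -m crank '[[[0,0,0,0,0,-0.002,1],[0,0,0,0,0,0,1],[0,0,0,0,0,0,0.4],[0,0,0,0,0,0,0.1],[0,0,0,0,0,0,0.1]]]'
python3 -m crank '[[[0,0,0,0,0,0,0.1],[0,0,0,0,0,0.03,0],[0,0,0,0,0,0.04,0],[0,0,0,0,0,0.035,-1],[0,0,0,0,0,0,-1]]]'
python3 - <<'E'
from h import *
c=camera("wrist"); f=c["frame"].max(2); u,v=map(int,proj(c,[.6225,-.1065,.17])); print(u,v,f[v-15:v+16,u].tolist())
E
python3 -m crank '[[[0,0,0,-0.045,-0.02,0,-1],[0,0,0,-0.045,-0.04,0,-1],[0,0,0.075,-0.045,-0.045,0,-1],[0,0,0.075,-0.034,-0.045,0,-1],[0,0,0,0,-0.045,0,-1]]]'
python3 -m crank '[[[0,0,0,0,-0.045,0,-1],[0,0,0,0,-0.04,0,-1],[0,0,0,0,0,0,-1],[0,0,0,0,0,0,-1]]]'
python3 - <<'E'
from h import *
s=env.observe(); print(s["ee_pos"],s["eef_rot"])
c=camera("wrist"); f=c["frame"].max(2); u,v=map(int,proj(c,[.455,-.353,.08])); print(u,v)
for r in range(v-75,v+70,6): print(r,f[r,u-56:u+57:4].tolist())
E
```

```text
t: 33.15
ee_pos: [0.624, -0.0756, 0.1284]
eef_rot: [0.748, 0.664, 0.0, 0.0]
force: [0.4, 0.0, 0.3]
finger_gap: 0.0386
grip_force: 0.0
t: 33.65
ee_pos: [0.6254, -0.0758, 0.2388]
eef_rot: [0.748, 0.664, 0.003, 0.003]
force: [0.3, 0.7, 0.2]
finger_gap: 0.0701
grip_force: 0.0
281 263 [37, 38, 32, 38, 41, 39, 38, 37, 38, 41, 43, 39, 36, 44, 45, 50, 69, 92, 104, 102, 100, 98, 98, 103, 106, 125, 146, 159, 162, 165, 164]
t: 34.2
ee_pos: [0.4732, -0.2497, 0.2327]
eef_rot: [0.695, 0.719, -0.0, -0.001]
force: [1.2, 0.8, -0.2]
finger_gap: 0.0853
grip_force: 0.0
t: 34.6
ee_pos: [0.4755, -0.3342, 0.2317]
eef_rot: [0.697, 0.717, -0.0, -0.001]
force: [0.2, 0.4, -0.1]
finger_gap: 0.0852
grip_force: 0.0
[ 0.47551148 -0.33421595  0.23165616] [ 6.96779082e-01  7.17284837e-01 -4.47358946e-05 -1.17075672e-03]
257 212
137 [84, 89, 86, 86, 90, 88, 73, 70, 73, 129, 126, 103, 70, 73, 71, 69, 70, 71, 113, 129, 132, 132, 148, 152, 153, 153, 156, 151, 154]
143 [87, 87, 87, 89, 90, 89, 91, 99, 130, 134, 126, 128, 125, 98, 72, 68, 70, 71, 73, 74, 94, 140, 152, 152, 154, 148, 149, 129, 134]
149 [90, 86, 89, 89, 89,
[... 2394 characters left out ...]
 158, 158, 160, 157, 154, 129, 124, 149, 161, 162, 160, 159, 159, 155, 160, 165, 159, 163, 155, 160]
263 [160, 154, 158, 154, 157, 161, 162, 159, 157, 152, 159, 158, 157, 161, 164, 159, 161, 158, 163, 160, 159, 160, 155, 160, 163, 162, 159, 158, 159]
269 [160, 154, 156, 156, 157, 157, 162, 160, 157, 157, 157, 160, 161, 163, 163, 159, 163, 160, 163, 158, 158, 158, 154, 161, 164, 159, 161, 160, 158]
275 [162, 156, 156, 157, 162, 157, 160, 159, 159, 157, 156, 161, 158, 159, 163, 161, 162, 161, 163, 160, 160, 158, 156, 161, 163, 160, 162, 156, 156]
281 [159, 156, 157, 157, 157, 156, 161, 158, 157, 154, 158, 159, 156, 161, 161, 162, 163, 161, 160, 159, 158, 159, 156, 160, 163, 159, 162, 159, 159]
```

Run:
```python
from h import *
ctr((260,254.5),(263.5,177),90)
```

```text
[ 0.4578 -0.36  ] [ 0.4566 -0.3639] tcp [ 0.476  -0.3331  0.2325] shift [-0.0189 -0.0289]
```

```bash
python3 -m crank '[[[0,0,0,-0.019,-0.029,-0.03,-1],[0,0,0,0,0,-0.05,-1],[0,0,0,0,0,-0.05,-1],[0,0,0,0,0,-0.045,-1],[0,0,0,0,0,-0.02,-1]]]'
python3 -m crank '[[[0,0,0,0,0,0,-1],[0,0,0,0,0,0,1],[0,0,0,0,0,0,1],[0,0,0,0,0,0,1],[0,0,0,0,0,0,1]]]'
python3 -m crank '[[[0,0,0,0,0,0,1],[0,0,0,0,0,0,1],[0,0,0,0,0,0.03,1],[0,0,0,0,0,0.05,1],[0,0,0,0,0,0.025,1]]]'
python3 -m crank '[[[0,0,-0.075,0.01,0.044,0,1],[0,0,-0.075,0.015,0.045,0,1],[0,0,0,0.015,0.045,0,1],[0,0,0,0.01,0.045,0,1],[0,0,0,0,0.015,0,1]]]'
python3 -m crank '[[[0,0,0,0,0,0,1],[0,0,0,0,0,0,1]]]'
python3 - <<'E'
from h import *
peg(.597,-.1775)
E
```

```text
t: 35.2
ee_pos: [0.4559, -0.3604, 0.0341]
eef_rot: [0.696, 0.718, -0.0, -0.003]
force: [0.3, 0.8, 0.3]
finger_gap: 0.0854
grip_force: 0.0
t: 35.7
ee_pos: [0.4574, -0.3632, 0.0392]
eef_rot: [0.696, 0.718, 0.0, 0.001]
force: [-0.4, -0.2, 0.9]
finger_gap: 0.0284
grip_force: 0.0
t: 36.2
ee_pos: [0.4576, -0.3635, 0.1467]
eef_rot: [0.696, 0.718, 0.0, 0.002]
force: [0.4, -0.5, -1.6]
finger_gap: 0.011
grip_force: 59.1
t: 36.7
ee_pos: [0.5075, -0.1655, 0.1429]
eef_rot: [0.747, 0.665, 0.0, -0.0]
force: [-0.4, -0.6, -1.5]
finger_gap: 0.0109
grip_force: 59.0
t: 36.9
ee_pos: [0.5069, -0.1696, 0.143]
eef_rot: [0.748, 0.664, -0.0, 0.0]
force: [0.8, -0.5, -1.4]
finger_gap: 0.0111
grip_force: 59.0
[ 0.50685195 -0.1700376   0.14303171] heading -6.9011568311129965
460 246 [100, 99, 99, 102, 96, 100, 98, 102, 99, 95, 97, 96, 95, 97, 95, 98, 96, 98, 96, 101, 111, 126, 136, 149, 157, 164, 173, 180, 185, 192, 193, 195, 192, 188, 187, 181, 177, 169, 168, 177, 189, 191, 192, 192, 191, 192, 194, 194, 195, 192, 194, 194, 193, 193, 194, 194, 191, 193, 193, 195, 192]
420 246 [194, 196, 194, 193, 195, 193, 193, 191, 194, 193, 194, 194, 195, 193, 194, 195, 193, 192, 186, 163, 134, 118, 125, 133, 139, 148, 151, 158, 155, 153, 159, 168, 172, 168, 165, 161, 158, 154, 158, 171, 183, 191, 194, 192, 193, 192, 193, 192, 193, 190, 189, 192, 193, 191, 193, 191, 192, 191, 192, 191, 191]
foot 280 185 [91, 90, 88, 90, 90, 96, 115, 122, 130, 129, 127, 124, 121, 124, 119, 116, 120, 118, 117, 116, 109, 91, 76, 63, 54, 57, 51, 52, 48, 38, 36, 37, 37, 31, 34, 34, 31, 32, 34, 28, 34, 34, 31, 29, 34, 31, 30, 34, 32, 29]
```

```bash
python3 -m crank '[[[0,0,0,0.024,-0.003,0,1],[0,0,0,0.024,-0.0025,0,1],[0,0,0,0,0,0,1]]]'
python3 -m crank '[[[0,0,0,0.02,-0.002,0,1],[0,0,0,0.02,-0.002,0,1],[0,0,0,0.017,-0.002,0,1],[0,0,0,0,0,0,1]]]'
python3 -m crank '[[[0,0,0,0,0,-0.007,1],[0,0,0,0,0,-0.004,1],[0,0,0,0,0,0,1]]]'
python3 -m crank '[[[0,0,0,0,0,-0.003,1],[0,0,0,0,0,0,1]]]'
```

```text
t: 37.25
ee_pos: [0.5564, -0.1762, 0.1427]
eef_rot: [0.749, 0.663, 0.0, 0.0]
force: [0.3, -0.6, -2.6]
finger_gap: 0.011
grip_force: 59.5
t: 37.65
ee_pos: [0.6125, -0.1819, 0.1425]
eef_rot: [0.749, 0.663, -0.0, -0.0]
force: [-0.4, -0.3, -1.8]
finger_gap: 0.011
grip_force: 59.7
t: 37.95
ee_pos: [0.6111, -0.1807, 0.1312]
eef_rot: [0.748, 0.663, -0.0, -0.001]
force: [-0.2, 0.1, -2.5]
finger_gap: 0.0111
grip_force: 59.7
t: 38.15
ee_pos: [0.6118, -0.1805, 0.1289]
eef_rot: [0.748, 0.664, -0.0, -0.0]
force: [0.1, 0.0, -1.9]
finger_gap: 0.011
grip_force: 59.7
```

Release and retreat, then check the rack and the dicer from the top camera.

```bash
python3 -m crank '[[[0,0,0,0,0,-0.0005,1],[0,0,0,0,0,0,1],[0,0,0,0,0,0,0.4],[0,0,0,0,0,0,0.1],[0,0,0,0,0,0,0.1]]]'
python3 -m crank '[[[0,0,0,0,0,0,0.1],[0,0,0,0,0,0.03,0],[0,0,0,0,0,0.04,0],[0,0,0,0,0,0.035,-1],[0,0,0,0,0,0,-1]]]'
python3 - <<'E'
from h import *
c=camera("wrist"); f=c["frame"].max(2); u,v=map(int,proj(c,[.6095,-.2110,.17])); print(u,v,f[v-15:v+16,u].tolist())
E
python3 -m crank '[[[0,0,0,-0.045,0,0.02,-1],[0,0,0,-0.045,0,0.02,-1],[0,0,0,-0.045,0,0.02,-1],[0,0,0,-0.045,0,0.02,-1],[0,0,0,-0.03,0,0,-1]]]'
python3 -m crank '[[[0,0,0,0,0.0,0,-1],[0,0,0,0,0,0,-1]]]'
python3 - <<'E'
from h import *
t=camera("top"); s=camera("scene")
H=[(.612,-.179),(.6235,-.0745),(.6345,.030),(.644,.136)]
for x,y in H:
    dark(t,*proj(t,[x,y,.17]),15,z=.17)
o=np.array([.467,.297]);ux=np.array([.115,.993])
dark(t,*proj(t,[*(o+.062*ux),.11]),16,z=.11); print("exp",o+.062*ux, env.observe()["ee_pos"])
for x,y in [(.626,.312),(.593,-.408)]: print(on(t,168,184,.01)[:2])
for (x,y) in H:
    u,v=map(int,proj(s,[x,y,.15])); b=s["frame"].max(2)[v-15:v+15,u-15:u+15]; print("scene dark px",(b<25).sum())
E
```

```text
t: 38.65
ee_pos: [0.6122, -0.1805, 0.1289]
eef_rot: [0.748, 0.664, 0.0, 0.0]
force: [-0.4, -0.0, -0.7]
finger_gap: 0.0384
grip_force: 0.0
t: 39.15
ee_pos: [0.6135, -0.1809, 0.2394]
eef_rot: [0.748, 0.664, 0.002, 0.004]
force: [-0.4, -0.4, -0.0]
finger_gap: 0.0703
grip_force: 0.0
279 262 [42, 43, 43, 49, 41, 44, 45, 46, 42, 44, 44, 47, 48, 47, 55, 88, 126, 150, 165, 163, 165, 164, 164, 163, 163, 165, 167, 165, 165, 165, 164]
t: 39.7
ee_pos: [0.4002, -0.1805, 0.3151]
eef_rot: [0.748, 0.663, 0.0, 0.001]
force: [0.9, -0.7, -0.6]
finger_gap: 0.0856
grip_force: 0.0
t: 39.9
ee_pos: [0.4019, -0.1805, 0.3132]
eef_rot: [0.748, 0.663, -0.0, -0.0]
force: [0.0, 0.1, 0.2]
finger_gap: 0.0854
grip_force: 0.0
20 144.0 (329, 172, 25, 10) ctr [ 0.6032 -0.1732] size [0.0224 0.0597] ang 85.7
20 140.5 (290, 168, 23, 11) ctr [ 0.6135 -0.0727] size [0.0236 0.0556] ang 83.4
21 152.5 (250, 163, 24, 12) ctr [0.6241 0.0263] size [0.0242 0.0604] ang 83.4
20 151.0 (208, 160, 25, 11) ctr [0.6333 0.1314] size [0.0234 0.0626] ang 86.0
27 93.5 (126, 227, 25, 9) ctr [0.474  0.3516] size [0.0212 0.0627] ang 93.1
exp [0.47413  0.358566] [ 0.40257984 -0.18046552  0.31281971]
[0.62625741 0.31150889]
[0.62625741 0.31150889]
scene dark px 290
scene dark px 263
scene dark px 271
scene dark px 219
```

Run:
```python
from h import *
t=camera("top"); o=np.array([.467,.297]);ux=np.array([.115,.993]); q=proj(t,[*(o+.062*ux),.11])
dark(t,*q,16,th=27,z=.11); t["frame"]=cv2.imread("pics/top0.png"); dark(t,*q,16,th=27,z=.11)
```

```text
27 88.5 (126, 228, 25, 7) ctr [0.473  0.3515] size [0.0159 0.0631] ang 90.1
27 128.0 (125, 227, 26, 9) ctr [0.473  0.3528] size [0.0211 0.0657] ang 90.1
```

The slicer sits where the fitted cassette sat at the start (within 1.5 mm) and all four dicing cassettes hang on their pegs, so I'm handing in.

```bash
python3 -c "
from cell import env
print(env.sign_off())"
```

```text
the job is handed in; nothing more can be done
None
```

The job is handed in: the slicing cassette measures home in the dicer, and the fitted cassette and all three spares hang on pegs 0 to 3. Sign-off returned no verdict; the catch being up is inferred from the cassette staying home against the ejector, and I did not re-measure the bottle and plate.

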